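# Seat a taper-shank arbor in the inclined spindle stand and tap it until it locks

## Robot

A 7-joint arm with a two-finger parallel gripper is mounted at the origin on a cart in front of the work surface, level with it; the furniture and walls round the work are solid. World frame = base frame: x ahead of the robot, y to its left, z up, the work surface at z = 0. Lengths are in mm, angles in rad, forces in N, time in s.
With the tool pointing down it reaches from about 400 to 925 mm from the base axis. Payload 4.1 kg.
Tool frame: the origin (TCP) lies at the very end of the fingers, on their centre line; the grasp point (between the pads) lies 19 mm behind it; z points along the fingers, x is the direction in which the jaws open and shut, and the axes are right-handed (so a half turn about z gives the same grasp; the last joint's range is limited). The gripper opens to 85 mm and grips with 20 to 120 N. Pads are 22 mm wide; open, the fingers measure 114 mm over their backs; the gripper's body (76 mm by 85 mm) begins 54 mm behind the grasp point. The pads swing forward as they close: fully open they stand 13 mm farther back than shut.
Start: joints at [-1.283, 0.398, 0.045, 1.537, -0.019, 1.207, -0.051], TCP at [245.18, 602.022, 231.347] pointing down, gripper open.
Joint ranges: [-2.82, 2.82], [-0.49, 2.23], [-1.37, 1.46], [0, 2.46], [-1.36, 4.5], [0.23, 2], [-2.94, 2.94]. Speed limits (rad/s): [2.57, 2.57, 3.14, 3.14, 3.14, 3.14, 3.14].

## Interface

Orientations are given as a 3x3 rotation matrix whose columns are the frame's x, y, z axes.
In Python, from cell import readout, cams, r gives the robot as it stands.
- The arm moves only by the tool jog_arm, never from a script. Its argument "motion" is text: rows parted by semicolons, each of 5 numbers parted by spaces: the closure, from 0 (fully open) to 1 (shut), then the shift along the tool's x, y, z in m, then the turn about the tool's z in rad. In form: fingers tx ty tz roll; .... A call has 1 to 12 rows; each row shifts and turns the commanded pose from where the row before left it, along the tool's axes as they then stand; what a row does not reach is not made up. A row lasts 1/10 s, in which the tool goes at most 50 mm and 8.59 degrees, less where a joint would pass 70% of its speed; a pose out of reach is approached as far as the arm can. A call is refused whole if a number of a shift passes 0.05 or a number of a turn 0.15, either way. A call with a gripper value outside its range is refused whole. The fingers move at their own pace and stop on an object; "force" is the grip in N (left out, the last holds). Time passes only in rows, so rows that do not move let the fingers close. It gives the time, the measured TCP pose, the force and the opening at its end, in the units of the state.
- readout.sense(): the state, without advancing time (a new reading comes with each control period).
- cams.camera(name): name is "side" or "top" or "wrist"; returns a dict with "pixels" (384x512x3 uint8, red, green, blue), "depth" (384x512 float32, mm along the optical axis (not along the pixel's ray), 0 where there is no reading), "fx", "fy", "cx", "cy" (pixels), "R" (3x3) and "t" (3): a world point X has camera coordinates R X + t. Camera axes: x right, y down, z forward; pixel columns grow to the right and rows downward; lengths in mm; the calibration is good to about 2 mm. The wrist camera is an equidistant fisheye: a pixel r from the principal point sees the ray r / f radians off the axis. A picture is of the moment at which its call begins.
- r.sign_off(): hands the job in, once; it reports no verdict.
The state is a dict: "time": time; "q": joint angles; "joint_vel": joint speeds; "joint_torque": joint torques, N m; "eef_pos": TCP position; "tcp_rot": TCP orientation; "force": force on the tool from outside, world axes, zero at the start; "torque": the same for the moment, N m; "grip_width": finger opening in mm.
Only numpy, scipy, OpenCV 4.12 (cv2) and the standard library are available. Lean on these libraries where they do the work, as an engineer would, in place of code of your own. Each camera call takes 0.05 s, during which the arm holds its last target. There are 200 camera calls.

## Task

Take the steel arbor out of its blue rack and set its taper shank loosely in the inclined socket of the green stand, without forcing it in by hand. Then take the white plastic tamper by its stem and tap the arbor's end with its foot, at least two separate taps along the socket's slope, until the flange sits home on the socket face, and stand the tamper back upright on the bench. Finally grip the arbor and tug it gently out along its axis so that the sprung socket sleeve rises a little with it (if the arbor lifts free instead, reseat and tap it again), let it sink back, let go, and leave the small things round about undisturbed.

Things in the scene. Friction and masses are not known exactly. Their poses are not given: they have to be found in the camera images.
- arbor: Steel taper-shank arbor, 126 mm long, 0.25 kg, round about its z axis. Origin at the shank's lower tip, z points to the struck end. Pull stud 12 mm dia (z 0-20 mm), taper shank growing from 22 to 30 mm dia (z 20-64), dark flange 42 mm dia (z 64-74), cylindrical grip 28 mm dia (z 74-126) with dark rings; grip it about z = 102. Starts upright, shank down, in the rack.
- arbor_flange (a point): Centre of the underside of the arbor's flange, 64 mm from its lower tip; meets socket_face when home. From the loose rest a tap or push of some 15 to 22 N on the struck end drives it in; a weaker one only springs back. The jaws snap over the stud just as the flange meets the face, and then hold it against any gentle pull (with 0.4 mm of play).
- arbor_top (a point): Centre of the arbor's flat struck end, 28 mm in diameter.
- rack_foot: Blue rack block, 70 x 70 mm, 76 mm high, on a 90 x 90 mm steel foot, fixed to the bench, with one vertical 32 mm hole through its middle. Origin at the centre of its underside, z up. The arbor's flange rests on its top; the struck end then stands 138 mm above the bench. Lift the arbor 70 mm to clear it.
- stand: Green inclined stand with the taper socket, fixed, on a base 150 x 120 x 12 mm. Origin at the centre of its underside; the socket leans to its -x side, the face centre lies at x -12 mm, z 108 mm. Set in gently, the arbor rests on two spring jaws with its flange about 8 mm (6 to 11) off the face, a few degrees slack; a 3 N touch by hand is enough, over about 8 N may force it home.
- socket_face (a point): Centre of the round face (48 mm dia) of the taper socket, moving with the socket sleeve. Its z axis points out of the socket along the socket's axis, 30 degrees from vertical, leaning roughly towards the robot. Mouth 31 mm dia, narrowing to 23 mm at 44 mm depth. The arbor is home when its flange lies flush on this face.
- sleeve (a joint): How far (m) the socket sleeve with the arbor has risen out of its housing along its axis against its spring: 0 at rest, stopped at 0.010. A locked arbor, pulled along the axis, takes it up: about 9 N (weight included) at 3 to 4 mm, 12 N at 8 mm; a pull of 4 to 6 mm is plenty. It sinks back by itself when let go.
- tamper: White plastic tamper, 195 mm tall, 0.42 kg, round about its z axis: flat foot 68 mm in diameter and 36 mm high, above it a stem 42 mm in diameter up to z = 194 mm. Stands upright on the bench. Origin at the centre of the foot's underside, which is the tapping face; z points up the stem. Grip the stem about z = 155 mm.
- dropper_bottle: Brown glass dropper bottle, 34 mm diameter, 70 mm tall, bystander. Origin at the centre of its underside.
- bearing: Ball bearing, 62 mm diameter, 16 mm high, lying flat, bystander. Origin at the centre of its underside.
- loupe: Black loupe, 34 mm diameter, 26 mm tall, bystander. Origin at the centre of its underside.
- marker: Black marker, 128 mm long, 15 mm thick, lying flat, bystander. Origin at its middle, underside; its length is along its y axis.

How it is judged:
By the outcome, as a careful person would: the job done as asked, in the order asked, and still so for the second after the job is handed in, with the robot touching nothing.
It also fails if it takes over 72 s, if anything falls off the work surface, if the arm or the gripper's body presses on something with over 40 N, if the wrist force passes 120 N, or if a joint passes its speed limit or range.

## Working session

There is one attempt and no reset: what is moved stays moved. The work goes in short steps, Python scripts to look and compute and a tool call to move; the robot and the scene stay as the last step left them, time stands still between calls to the robot, and variables do not carry over. Pictures are saved under pics/ and viewed, on a budget of 10 in all, crops included, one or two more only if the job needs it, and the job is handed in when it is done.

Besides the shell and the picture viewer there is one more tool, called by a JSON object that holds its "name" and its "arguments". jog_arm: Moves the arm, as the interface text tells. Its arguments: {"type":"object","properties":{"motion":{"type":"string"},"force":{"type":"number"}},"required":["motion"]}

```bash
ls; mkdir -p pics; python3 - <<'E'
from cell import readout,cams,r
import cv2,numpy as np,pickle
s=readout.sense();print(s)
d={}
for n in("side","top"):
    c=cams.camera(n);d[n]=c;cv2.imwrite(f"pics/{n}0.png",c["pixels"][:,:,::-1]);print(n,c["fx"],c["cx"],c["cy"],c["R"],c["t"],(c["depth"]>0).mean())
pickle.dump(d,open("c0.pkl","wb"))
cv2.imwrite("pics/both0.png",np.vstack([d["top"]["pixels"],d["side"]["pixels"]])[:,:,::-1]) if 0 else None
E
```

```text
pics
{'time': 0.0, 'q': array([-1.2829886 ,  0.39917562,  0.04503941,  1.53786057, -0.01870132,
        1.20685418, -0.0506931 ]), 'joint_vel': array([-0.00113352,  0.00070708, -0.00029151,  0.00265091, -0.00081406,
       -0.00034769, -0.00070516]), 'joint_torque': array([-7.20624630e-04, -4.75110376e+01,  1.36414826e+00, -2.54227388e+01,
        1.16154755e-02,  9.25493077e-03, -1.06637728e-06]), 'eef_pos': array([244.95357786, 601.41991086, 230.28277033]), 'tcp_rot': array([[ 3.77128032e-01,  9.26160951e-01, -5.84325949e-04],
       [ 9.26159244e-01, -3.77128461e-01, -1.78288243e-03],
       [-1.87160203e-03,  1.31196062e-04, -9.99998240e-01]]), 'force': array([ 0.6353886 , -0.45952851,  0.45807521]), 'torque': array([ 0.00283211, -0.0003033 ,  0.02107342]), 'grip_width': 85.5215918331005}
side 393.1750770274571 254.3297769467817 186.93498735854988 [[-0.98924407 -0.14618165 -0.00520544]
 [-0.05299501  0.39134408 -0.91871722]
 [ 0.13633672 -0.9085597  -0.39488171]] [544.68087518 121.50643842 900.28245547] 0.9545389811197916
top 454.8064526100962 254.60519795458592 194.27769374333283 [[-0.00433424 -0.9999626  -0.00748355]
 [-0.99415576  0.00511609 -0.10783393]
 [ 0.10786818  0.00697244 -0.99414076]] [  11.1767228   562.36571822 1330.25937762] 0.9962259928385416
```

View pics/top0.png

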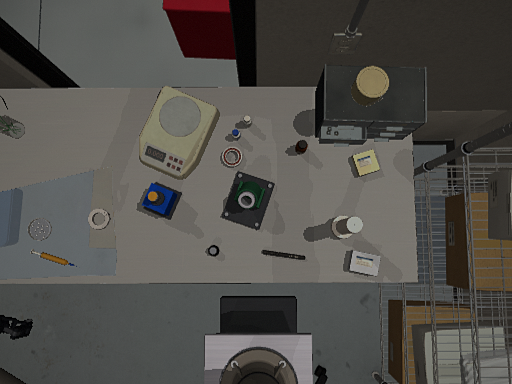

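View pics/side0.png

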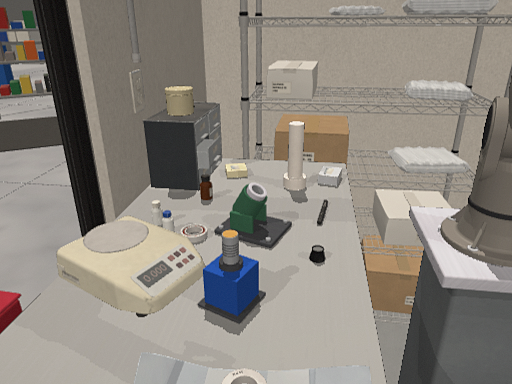

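```bash
cat > h.py <<'E'
import numpy as np,cv2
def ray(c,u,v):
    d=np.array([(u-c["cx"])/c["fx"],(v-c["cy"])/c["fy"],1.0]);R=c["R"];return -R.T@c["t"],R.T@d
def plane(c,u,v,z):
    o,d=ray(c,u,v);return o+d*(z-o[2])/d[2]
def cloud(c):
    h,w=c["depth"].shape;u,v=np.meshgrid(np.arange(w),np.arange(h));D=c["depth"].astype(float)
    P=np.stack([(u-c["cx"])/c["fx"]*D,(v-c["cy"])/c["fy"]*D,D],-1);return (P-c["t"])@c["R"]
def blob(m):
    n,l,s,c=cv2.connectedComponentsWithStats(m.astype(np.uint8));i=1+np.argmax(s[1:,4]);return c[i],s[i],l==i
E
python3 - <<'E'
from h import *;import pickle
d=pickle.load(open("c0.pkl","rb"));t=d["top"];s=d["side"]
def box(u0,u1,v0,v1):
    m=np.zeros((384,512),bool);m[v0:v1,u0:u1]=1;return m
np.set_printoptions(precision=1,suppress=True)
for nm,c,b in(("top",t,box(140,170,185,210)),("side",s,box(215,245,222,245))):
    p=cv2.cvtColor(c["pixels"],cv2.COLOR_RGB2HSV).astype(int)
    m=b&(p[...,0]>8)&(p[...,0]<25)&(p[...,1]>130)&(p[...,2]>100)
    cc,st,_=blob(m);print("arbor top",nm,cc,st,plane(c,*cc,138))
P=cloud(t);Q=cloud(s)
for nm,X in(("top",P),("side",Q)):
    H=X[...,2]
    a=plane(t,348,226,195)
    m=(H>180)&(H<205)&(np.hypot(X[...,0]-a[0],X[...,1]-a[1])<50);print("tamper",nm,m.sum(),X[m].mean(0) if m.any() else "", (X[m].min(0)+X[m].max(0))/2 if m.any() else "")
for nm,u,v,z in(("bearing",232,157,16),("loupe",213,250,26),("marker",284,254,15),("bottle",301,147,70),("stand",249,200,12),("box",365,262,30)):print(nm,plane(t,u,v,z))
# stand plate (dark) in top
p=t["pixels"].astype(int);b=box(215,285,165,235)
H=P[...,2]
m=b&(p.max(-1)<75)&(H>5)&(H<20);cc,st,l=blob(m)
m2=b&(H>6);cc,st,l2=blob(m2)
cn=max(cv2.findContours(l2.astype(np.uint8),0,1)[0],key=cv2.contourArea)
rc=cv2.minAreaRect(cn);bx=cv2.boxPoints(rc);print("plate",m.sum(),rc);
W=np.array([plane(t,*q,12) for q in bx]);print(W,W.mean(0))
# green
g=(p[...,1]>p[...,0]+15)&(p[...,1]>p[...,2]+10)&b;print("green",g.sum(),P[g].mean(0))
cv2.imwrite("pics/crop1.png",np.hstack([cv2.resize(t["pixels"][165:235,215:285,::-1],(390,390),interpolation=0),cv2.resize(s["pixels"][175:250,210:300,::-1],(390,390),interpolation=0)]))
E
```

```text
arbor top top [152.1 195.8] [148 192   9   9  65] [548.  290.4 138. ]
arbor top side [229.4 233.1] [223 230  14   7  84] [550.  286.1 138. ]
tamper top 241 [ 464.5 -250.5  194. ] [ 465.4 -251.2  190.8]
tamper side 139 [ 465.6 -241.9  191.5] [ 465.7 -250.8  189.2]
bearing [678.8  77.1  16. ]
loupe [397.4 132.6  26. ]
marker [384.5 -78.3  15. ]
bottle [ 697.  -128.6   70. ]
stand [547.1  25.7  12. ]
box [ 360.5 -315.2   30. ]
plate 1250 ((248.3687744140625, 199.66741943359375), (40.15856170654297, 51.59400177001953), 19.653823852539062)
[[495.3 111.   12. ]
 [643.4  58.6  12. ]
 [601.2 -56.4  12. ]
 [454.2  -2.9  12. ]] [548.5  27.6  12. ]
green 336 [564.8  18.9  82.8]
```

View pics/crop1.png

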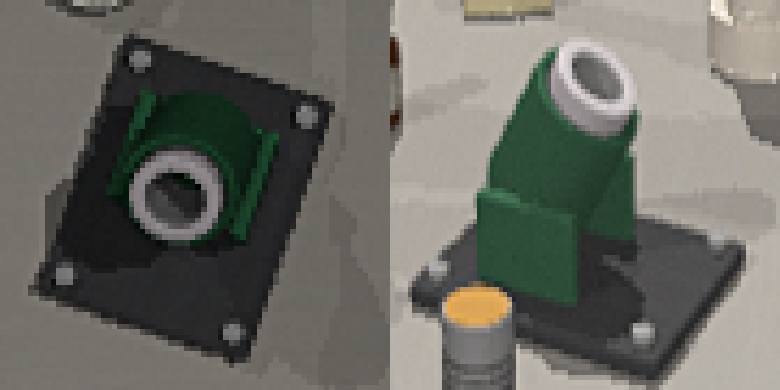

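{"name": "jog_arm", "arguments": {"motion": "0 -0.0146 0.0333 0 0; 0 -0.0146 0.0333 0 0; 0 -0.0146 0.0333 0 0; 0 -0.0146 0.0333 0 0; 0 -0.0146 0.0333 0 0; 0 -0.0146 0.0333 0 0; 0 -0.0146 0.0333 0 0; 0 -0.0146 0.0333 0 0; 0 -0.0146 0.0333 0 0; 0 -0.0146 0.0333 0 0; 0 -0.0146 0.0333 0 0; 0 -0.0146 0.0333 0 -0.025", "force": 30}}

```text
time: 1.3
eef_pos: [549.8, 287.8, 230.9]
tcp_rot: [[0.353, 0.936, -0.001], [0.936, -0.353, -0.0], [-0.001, -0.0, -1.0]]
force: [-0.6, -0.2, 0.1]
grip_width: 85.3
```

```bash
cat >> h.py <<'E'
def wray(c,u,v):
    x,y=u-c["cx"],v-c["cy"];r=np.hypot(x,y);th=r/c["fx"];k=np.sin(th)/max(r,1e-9)
    d=np.array([x*k,y*k,np.cos(th)]);return -c["R"].T@c["t"],c["R"].T@d
def wplane(c,u,v,z):
    o,d=wray(c,u,v);return o+d*(z-o[2])/d[2]
def wproj(c,X):
    p=c["R"]@np.asarray(X,float)+c["t"];r=np.hypot(p[0],p[1]);th=np.arctan2(r,p[2]);return np.array([c["cx"]+c["fx"]*th*p[0]/r,c["cy"]+c["fx"]*th*p[1]/r])
def st():
    from cell import readout
    s=readout.sense();np.set_printoptions(precision=2,suppress=True)
    print("t",round(s["time"],2),"pos",s["eef_pos"],"F",s["force"],"T",s["torque"],"w",round(s["grip_width"],1),"q",s["q"]);return s
E
python3 - <<'E'
from h import *;from cell import cams;import pickle
s=st();print(s["tcp_rot"])
c=cams.camera("wrist");pickle.dump(c,open("w1.pkl","wb"))
cv2.imwrite("pics/w1.png",c["pixels"][:,:,::-1]);print(c["fx"],c["cx"],c["cy"],c["R"],-c["R"].T@c["t"])
print(wproj(c,(549,288.5,138)),wproj(c,(536,31,108)))
E
```

```text
t 1.3 pos [549.76 287.78 230.89] F [-0.6  -0.2   0.08] T [ 0.02 -0.03  0.02] w 85.3 q [-0.72  0.35  0.22  1.62 -0.08  1.18  0.73]
[[ 0.35  0.94 -0.  ]
 [ 0.94 -0.35 -0.  ]
 [-0.   -0.   -1.  ]]
297.3186396354542 256.90953736891464 185.28694399493017 [[ 0.35  0.94 -0.  ]
 [ 0.89 -0.33  0.32]
 [ 0.29 -0.11 -0.95]] [472.79 315.61 372.3 ]
[259.01 188.65] [ 56.9 241.1]
```

View pics/w1.png

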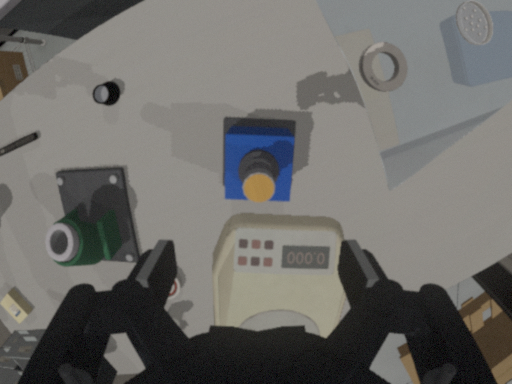

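```bash
python3 - <<'E'
from h import *;import pickle
c=pickle.load(open("w1.pkl","rb"));t=pickle.load(open("c0.pkl","rb"))["top"]
np.set_printoptions(precision=1,suppress=True)
p=cv2.cvtColor(c["pixels"],cv2.COLOR_RGB2HSV).astype(int)
m=(p[...,0]>8)&(p[...,0]<25)&(p[...,1]>130)&(p[...,2]>100);m[:165]=0;m[210:]=0;m[:,:235]=0;m[:,285:]=0
cc,_,_=blob(m);print(cc,wplane(c,*cc,138))
m=np.zeros((384,512),bool);m[215:270,40:90]=1
m&=(p[...,1]<60)&(p[...,2]>110)
cc,s_,l=blob(m);cn=max(cv2.findContours(l.astype(np.uint8),0,1)[0],key=cv2.contourArea);e=cv2.fitEllipse(cn);print(s_,e,wplane(c,*e[0],108))
p=cv2.cvtColor(t["pixels"],cv2.COLOR_RGB2HSV).astype(int)
m=np.zeros((384,512),bool);m[185:215,235:260]=1;m&=(p[...,1]<50)&(p[...,2]>110)
cc,s_,l=blob(m);cn=max(cv2.findContours(l.astype(np.uint8),0,1)[0],key=cv2.contourArea);e=cv2.fitEllipse(cn);print(s_,e,plane(t,*e[0],108))
for q in((130,38),(333,105),(240,362),(33,295)):print(plane(t,215+q[0]*70/390-.5,165+q[1]*70/390-.5,12))
for q in((123,167),(137,260),(57,172)):print("wrist plate",wplane(c,*q,12))
E
```

```text
[258.5 187.7] [548.  288.4 138. ]
[  40  215   50   55 1275] ((58.024234771728516, 245.01443481445312), (45.40973663330078, 61.900360107421875), 140.68174743652344) [541.1  29.1 108. ]
[238 192  16  16 107] ((245.95677185058594, 199.71713256835938), (14.810734748840332, 15.187179565429688), 137.98587036132812) [538.7  32.4 108. ]
[635.1  59.5  12. ]
[597.5 -51.3  12. ]
[457.9   0.2  12. ]
[494.6 112.1  12. ]
wrist plate [497.  113.8  12. ]
wrist plate [632.5  60.1  12. ]
wrist plate [460.3   2.   12. ]
```

{"name": "jog_arm", "arguments": {"motion": "0 0 -0.0014 -0.03 0; 0 0 0 -0.01 0; 0 0 0 0.04 0; 0 0 0 0.04 0; 0 0 0 0.04 0; 0 0 0 0.035 0; 0 0 0 0.019 0; 1 0 0 0 0; 1 0 0 0 0; 1 0 0 0 0; 1 0 0 0 0; 1 0 0 0 0", "force": 30}}

```text
time: 2.55
eef_pos: [548.9, 290.1, 99.1]
tcp_rot: [[0.354, 0.935, 0.003], [0.935, -0.354, 0.002], [0.003, 0.002, -1.0]]
force: [-1.5, 0.1, 4.8]
grip_width: 27.4
```

{"name": "jog_arm", "arguments": {"motion": "1 0 0 -0.01 0; 1 0 0 -0.01 0; 1 0 0 -0.01 0; 1 0 0 0 0"}}

```text
time: 2.95
eef_pos: [549.1, 290.1, 129.4]
tcp_rot: [[0.354, 0.935, 0.003], [0.935, -0.354, 0.002], [0.003, 0.002, -1.0]]
force: [0.4, -0.5, -2.4]
grip_width: 27.1
```

```bash
python3 -c "
from h import *;st()"
```

```text
t 2.95 pos [549.13 290.13 129.44] F [ 0.42 -0.55 -2.43] T [ 0.06 -0.05 -0.02] w 27.1 q [-0.71  0.44  0.21  1.72 -0.11  0.98  0.74]
```

{"name": "jog_arm", "arguments": {"motion": "1 0 -0.005 0 0; 1 0 -0.005 0 0; 1 0 -0.005 0 0; 1 0 -0.005 0 0; 1 0 0 0 0", "force": 25}}

```text
time: 3.45
eef_pos: [529.0, 296.7, 127.6]
tcp_rot: [[0.353, 0.935, 0.001], [0.935, -0.353, -0.0], [0.0, 0.001, -1.0]]
force: [3.0, -1.9, 0.9]
grip_width: 27.3
```

```bash
python3 -c "
from h import *;st()"
```

```text
t 3.45 pos [528.99 296.69 127.64] F [ 3.   -1.87  0.85] T [-0.65 -0.94 -0.01] w 27.3 q [-0.74  0.42  0.2   1.76 -0.1   0.97  0.71]
```

{"name": "jog_arm", "arguments": {"motion": "1 0 -0.005 0 0; 1 0 -0.005 0 0; 1 0 -0.005 0 0; 1 0 -0.005 0 0; 1 0 -0.005 0 0; 1 0 -0.002 0 0; 1 0 0 0 0"}}

```text
time: 4.15
eef_pos: [503.0, 306.5, 127.3]
tcp_rot: [[0.353, 0.936, -0.001], [0.936, -0.353, 0.0], [-0.0, -0.001, -1.0]]
force: [2.3, -2.0, -1.2]
grip_width: 27.2
```

```bash
python3 - <<'E'
from h import *;from cell import cams
st();c=cams.camera("side")
cv2.imwrite("pics/s2.png",cv2.resize(c["pixels"][180:330,160:310,::-1],(600,600)))
E
```

```text
t 4.15 pos [503.   306.51 127.3 ] F [ 2.33 -2.03 -1.17] T [-0.43 -0.64 -0.03] w 27.2 q [-0.77  0.4   0.2   1.8  -0.09  0.95  0.67]
```

View pics/s2.png

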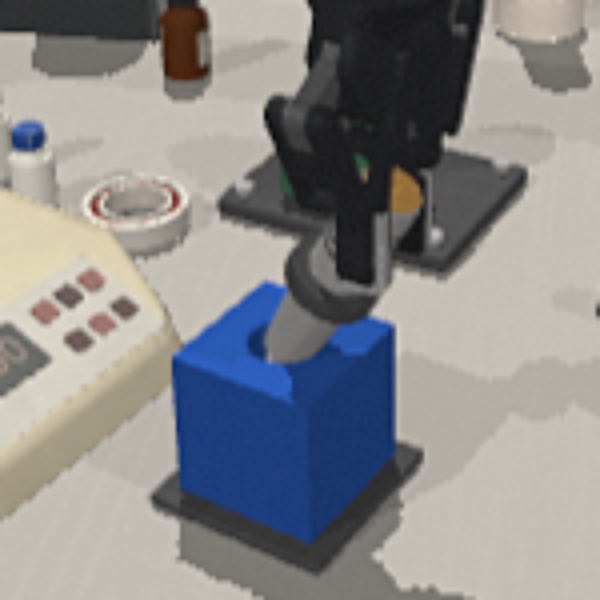

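{"name": "jog_arm", "arguments": {"motion": "1 0 0 -0.03 0; 1 0 0 -0.03 0; 1 0 0 -0.023 0; 1 -0.0305 0.0082 0 0; 1 -0.0305 0.0082 0 0; 1 -0.0305 0.0082 0 0; 1 -0.0305 0.0082 0 0; 1 -0.0305 0.0082 0 0; 1 -0.0305 0.0082 0 0; 1 -0.0305 0.0082 0 0; 1 -0.0305 0.0082 0 0; 1 0 0 0 0", "force": 40}}

```text
time: 5.4
eef_pos: [476.5, 50.6, 209.7]
tcp_rot: [[0.36, 0.933, -0.005], [0.933, -0.36, -0.0], [-0.002, -0.004, -1.0]]
force: [0.7, -0.0, -2.6]
grip_width: 27.4
```

```bash
python3 - <<'E'
from h import *;from cell import cams;import pickle
st();c=cams.camera("side");w=cams.camera("wrist");t=cams.camera("top");pickle.dump((c,w,t),open("c3.pkl","wb"))
a=cv2.resize(c["pixels"][140:260,180:340,::-1],(560,420));b=w["pixels"][100:340,96:416,::-1]
b=cv2.resize(b,(240,180));b2=cv2.resize(t["pixels"][150:240,195:315,::-1],(240,180))
cv2.imwrite("pics/s3.png",np.hstack([a,np.vstack([b,b2,np.zeros((60,240,3),np.uint8)])]))
E
```

```text
t 5.4 pos [476.47  50.64 209.68] F [ 0.65 -0.04 -2.63] T [0.   0.06 0.  ] w 27.4 q [-0.52  0.12  0.36  1.96 -0.05  1.07  1.06]
```

View pics/s3.png

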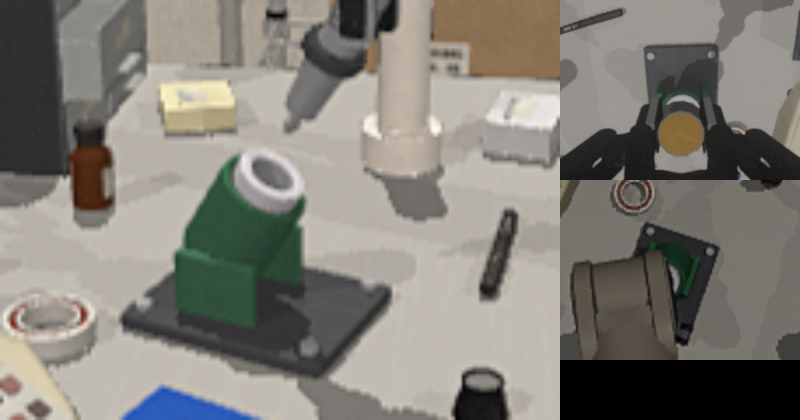

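```bash
python3 - <<'E'
from h import *;import pickle
c,w,t=pickle.load(open("c3.pkl","rb"));np.set_printoptions(precision=1,suppress=True)
P=lambda c,X:(lambda p:np.array([c["fx"]*p[0]/p[2]+c["cx"],c["fy"]*p[1]/p[2]+c["cy"]]))(c["R"]@np.array(X,float)+c["t"])
G=np.array([476.5,50.6,228.7]);l=np.array([-.933,.36,0])
for th in(24,27,30,33,36):
    a=l*np.sin(np.radians(th));a[2]=np.cos(np.radians(th))
    tip=G-106*a;fl=G-37*a;print(th,tip,P(c,tip),P(c,fl),P(c,fl)-P(c,tip))
# socket ring in side
p=cv2.cvtColor(c["pixels"],cv2.COLOR_RGB2HSV).astype(int)
m=np.zeros((384,512),bool);m[180:206,243:270]=1;m&=(p[...,1]<45)&(p[...,2]>95)
m[:,:]&=True
cc,s_,lb=blob(m);cn=max(cv2.findContours(lb.astype(np.uint8),0,1)[0],key=cv2.contourArea);e=cv2.fitEllipse(cn);print("ring",s_,e)
for f in((535,34,108),(538.7,32.4,108),(537,33,108)):print(f,P(c,f))
# wrist: plate bolts
g=cv2.cvtColor(w["pixels"],cv2.COLOR_RGB2GRAY)
cv2.imwrite("pics/wc.png",w["pixels"][100:340,96:416,::-1])
for q in((652,58),(711,56)):
    u,v=96+(q[0]-560)*320/240,100+q[1]*240/180;print("bolt",u,v,wplane(w,u,v,12))
m=(p[...,0]<0)
hs=cv2.cvtColor(w["pixels"],cv2.COLOR_RGB2HSV).astype(int);m=(hs[...,0]>8)&(hs[...,0]<25)&(hs[...,1]>130)&(hs[...,2]>100);cc,_,_=blob(m)
print("orange",cc);
for th in(27,30,33,36):
    a=l*np.sin(np.radians(th));a[2]=np.cos(np.radians(th));print(th,wproj(w,G+20*a))
E
```

```text
24 [516.7  35.1 131.9] [266.6 181. ] [278.3 156.4] [ 11.7 -24.6]
27 [521.4  33.3 134.3] [264.7 179.7] [277.6 155.9] [ 12.9 -23.7]
30 [525.9  31.5 136.9] [262.8 178.2] [276.9 155.4] [ 14.1 -22.8]
33 [530.4  29.8 139.8] [260.9 176.6] [276.2 154.9] [ 15.3 -21.8]
36 [534.6  28.2 142.9] [259.2 175. ] [275.6 154.3] [ 16.4 -20.7]
ring [243 180  27  26 482] ((258.18951416015625, 189.60174560546875), (22.597898483276367, 30.34163475036621), 128.84547424316406)
(535, 34, 108) [258.7 190.1]
(538.7, 32.4, 108) [257.2 189.7]
(537, 33, 108) [257.9 189.9]
bolt 218.66666666666669 177.33333333333331 [479.1   2.3  12. ]
bolt 297.33333333333337 174.66666666666669 [509.6  91.4  12. ]
orange [256.9 278.5]
27 [252.9 271.2]
30 [252.9 268.8]
33 [252.9 266.3]
36 [252.9 263.9]
```

```bash
python3 - <<'E'
from h import *;import pickle
from cell import cams
s=st();w=cams.camera("wrist");pickle.dump(w,open("w4.pkl","wb"));np.set_printoptions(precision=1,suppress=True)
R=s["tcp_rot"];print(R)
G=s["eef_pos"]-19*R[:,2]
hs=cv2.cvtColor(w["pixels"],cv2.COLOR_RGB2HSV).astype(int);m=(hs[...,0]>8)&(hs[...,0]<25)&(hs[...,1]>130)&(hs[...,2]>100);cc,_,_=blob(m)
print("orange",cc)
for th in(27,30,33):
    a=-R[:,1]*np.sin(np.radians(th))+np.array([0,0,np.cos(np.radians(th))]);print(th,wproj(w,G+20*a))
im=w["pixels"][130:290,156:356,::-1];cv2.imwrite("pics/w4.png",cv2.resize(im,(800,640))[:600])
E
```

```text
t 5.55 pos [477.86  56.32 209.91] F [-0.33  1.15 -2.11] T [0.08 0.02 0.02] w 26.8 q [-0.53  0.12  0.35  1.96 -0.05  1.07  1.06]
[[ 0.4  0.9 -0. ]
 [ 0.9 -0.4  0. ]
 [ 0.  -0.  -1. ]]
orange [256.9 278.6]
27 [259.9 270.4]
30 [259.9 267.9]
33 [259.9 265.5]
```

View pics/w4.png

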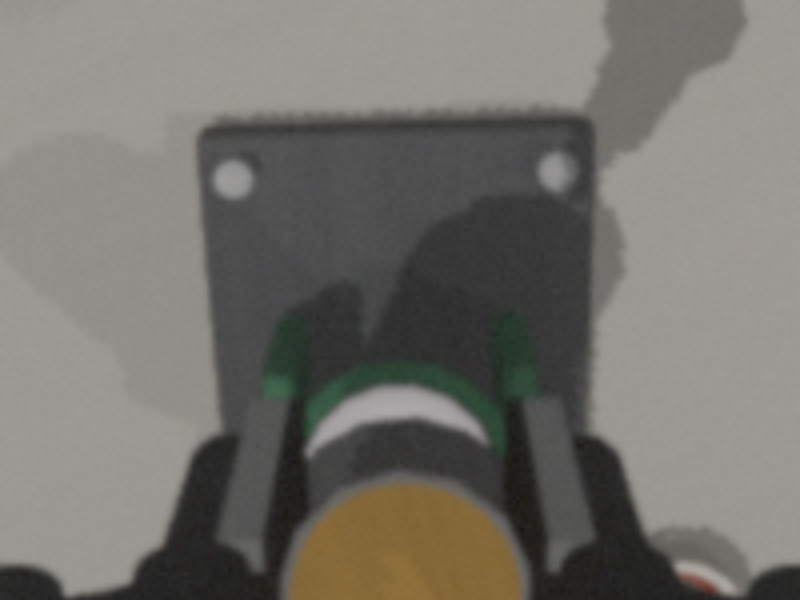

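{"name": "jog_arm", "arguments": {"motion": "1 -0.001 -0.005 0 -0.022; 1 0 0 0 0; 1 0 0 0 0; 1 0 0 0 0"}}

```text
time: 6.0
eef_pos: [473.9, 55.9, 210.3]
tcp_rot: [[0.333, 0.943, 0.0], [0.943, -0.333, 0.0], [0.0, -0.0, -1.0]]
force: [-1.1, -0.3, -2.7]
grip_width: 27.0
```

```bash
python3 - <<'E'
from h import *;import pickle
from cell import cams
s=st();w=cams.camera("side");R=s["tcp_rot"];print(R);print(s["eef_pos"][0]*.94-s["eef_pos"][1]*.342,s["eef_pos"][0]*.342+s["eef_pos"][1]*.94)
s=st()
cv2.imwrite("pics/s5.png",cv2.resize(w["pixels"][140:220,220:300,::-1],(600,600),interpolation=cv2.INTER_CUBIC))
E
```

```text
t 6.0 pos [473.88  55.94 210.31] F [-1.08 -0.34 -2.67] T [0.05 0.04 0.  ] w 27.0 q [-0.53  0.11  0.35  1.97 -0.04  1.07  1.07]
[[ 0.33  0.94  0.  ]
 [ 0.94 -0.33  0.  ]
 [ 0.   -0.   -1.  ]]
426.31426925736866 214.64733930741798
t 6.05 pos [473.93  55.78 210.32] F [-0.71  0.68 -2.41] T [ 0.01  0.03 -0.02] w 26.9 q [-0.53  0.11  0.35  1.97 -0.04  1.07  1.07]
```

View pics/s5.png

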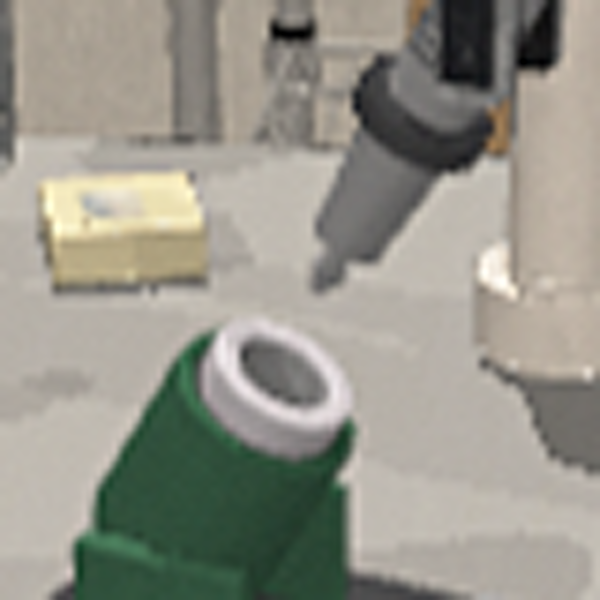

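{"name": "jog_arm", "arguments": {"motion": "1 0 -0.0025 0 0; 1 0 0.004 0.0069 0; 1 0 0.005 0.0087 0; 1 0 0.005 0.0087 0; 1 0 0.005 0.0087 0; 1 0 0.004 0.0069 0; 1 0 0.002 0.0035 0; 1 0 0 0 0; 1 0 0 0 0", "force": 30}}

```text
time: 6.95
eef_pos: [495.2, 48.1, 167.0]
tcp_rot: [[0.333, 0.943, 0.0], [0.943, -0.333, 0.0], [0.0, 0.0, -1.0]]
force: [0.6, 0.1, -2.3]
grip_width: 27.0
```

```bash
python3 - <<'E'
from h import *
s=st();R=s["tcp_rot"];print("tool F",R.T@s["force"], s["eef_pos"]@R)
E
```

```text
t 6.95 pos [495.19  48.11 166.95] F [ 0.55  0.07 -2.25] T [0.09 0.07 0.02] w 27.0 q [-0.49  0.2   0.35  1.98 -0.08  0.98  1.13]
tool F [0.25 0.5  2.25] [ 210.41  450.85 -166.92]
```

{"name": "jog_arm", "arguments": {"motion": "1 0 0.0025 0.0043 0; 1 0 0.0025 0.0043 0; 1 0 0.0025 0.0043 0; 1 0 0.0025 0.0043 0; 1 0 0 0 0"}}

```text
time: 7.45
eef_pos: [504.3, 44.5, 148.9]
tcp_rot: [[0.333, 0.943, -0.001], [0.943, -0.333, -0.0], [-0.001, -0.001, -1.0]]
force: [0.5, -0.2, -2.9]
grip_width: 27.1
```

```bash
python3 - <<'E'
from h import *
s=st();R=s["tcp_rot"];print("tool F",R.T@s["force"], s["eef_pos"]@R)
E
```

```text
t 7.45 pos [504.31  44.51 148.91] F [ 0.51 -0.19 -2.87] T [ 0.03  0.05 -0.  ] w 27.1 q [-0.48  0.24  0.35  1.98 -0.1   0.94  1.16]
tool F [-0.    0.54  2.87] [ 210.01  460.45 -149.55]
```

{"name": "jog_arm", "arguments": {"motion": "1 0 0.002 0.0035 0; 1 0 0.002 0.0035 0; 1 0 0.001 0.0017 0; 1 0 0 0 0", "force": 25}}

```text
time: 7.85
eef_pos: [508.6, 43.1, 140.3]
tcp_rot: [[0.333, 0.943, -0.002], [0.943, -0.333, -0.0], [-0.001, -0.002, -1.0]]
force: [-1.4, 0.9, -4.6]
grip_width: 26.9
```

```bash
python3 - <<'E'
from h import *
from cell import cams
s=st();R=s["tcp_rot"];print("tool F",R.T@s["force"], s["eef_pos"]@R)
c=cams.camera("side");cv2.imwrite("pics/s6.png",cv2.resize(c["pixels"][140:220,220:300,::-1],(600,600),interpolation=cv2.INTER_CUBIC))
E
```

```text
t 7.85 pos [508.62  43.1  140.33] F [-1.37  0.95 -4.56] T [0.16 0.6  0.02] w 26.9 q [-0.47  0.26  0.35  1.97 -0.11  0.93  1.17]
tool F [ 0.44 -1.61  4.57] [ 210.05  464.96 -141.19]
```

View pics/s6.png

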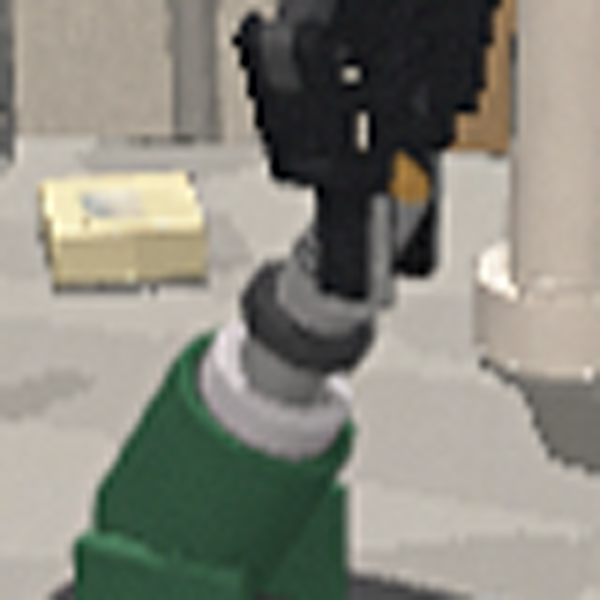

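{"name": "jog_arm", "arguments": {"motion": "1 0 -0.002 0 0; 1 0 0.001 0.0017 0; 1 0 0.001 0.0017 0; 1 0 0 0 0"}}

```text
time: 8.3
eef_pos: [509.4, 43.0, 137.5]
tcp_rot: [[0.333, 0.943, 0.0], [0.943, -0.333, -0.0], [0.0, 0.0, -1.0]]
force: [-1.3, 0.2, -3.1]
grip_width: 26.9
```

```bash
python3 - <<'E'
from h import *
s=st();R=s["tcp_rot"];print("tool F",R.T@s["force"], s["eef_pos"]@R)
E
```

```text
t 8.3 pos [509.39  42.97 137.52] F [-1.25  0.15 -3.05] T [-0.03  0.44  0.05] w 26.9 q [-0.47  0.26  0.35  1.98 -0.11  0.92  1.17]
tool F [-0.27 -1.23  3.05] [ 210.35  465.95 -137.42]
```

{"name": "jog_arm", "arguments": {"motion": "1 0 0 0.0017 0; 1 0 0.001 0.0017 0; 1 0 0 0 0"}}

```text
time: 8.6
eef_pos: [510.6, 42.6, 134.1]
tcp_rot: [[0.333, 0.943, 0.001], [0.943, -0.333, -0.0], [0.0, 0.001, -1.0]]
force: [-0.1, 0.2, -3.5]
grip_width: 26.7
```

```bash
python3 - <<'E'
from h import *
s=st();R=s["tcp_rot"];print("tool F",R.T@s["force"], s["eef_pos"]@R)
E
```

```text
t 8.6 pos [510.55  42.61 134.06] F [-0.14  0.22 -3.46] T [-0.09  0.21  0.02] w 26.7 q [-0.47  0.27  0.35  1.98 -0.12  0.91  1.17]
tool F [ 0.16 -0.21  3.46] [ 210.35  467.24 -133.76]
```

{"name": "jog_arm", "arguments": {"motion": "1 0 0.0008 0.0013 0; 1 0 0 0 0"}}

```text
time: 8.8
eef_pos: [511.1, 42.3, 132.8]
tcp_rot: [[0.333, 0.943, 0.0], [0.943, -0.333, -0.0], [-0.0, 0.0, -1.0]]
force: [-1.2, -0.8, -2.4]
grip_width: 26.8
```

{"name": "jog_arm", "arguments": {"motion": "1 0 0.0008 0.0013 0; 1 0 0 0 0"}}

```text
time: 9.0
eef_pos: [511.7, 41.9, 131.4]
tcp_rot: [[0.334, 0.943, -0.0], [0.943, -0.334, -0.0], [-0.0, -0.0, -1.0]]
force: [-1.0, -0.7, -2.1]
grip_width: 27.2
```

```bash
python3 - <<'E'
from h import *
s=st();R=s["tcp_rot"];print("tool F",R.T@s["force"], s["eef_pos"]@R)
E
```

```text
t 9.0 pos [511.68  41.89 131.45] F [-0.99 -0.72 -2.12] T [-0.22  0.29 -0.09] w 27.2 q [-0.46  0.27  0.35  1.98 -0.12  0.91  1.18]
tool F [-1.01 -0.69  2.12] [ 210.1   468.41 -131.54]
```

{"name": "jog_arm", "arguments": {"motion": "1 0 0.0007 0.0013 0; 1 0 0 0 0"}}

```text
time: 9.2
eef_pos: [512.2, 41.7, 130.2]
tcp_rot: [[0.333, 0.943, -0.0], [0.943, -0.333, -0.0], [-0.0, -0.0, -1.0]]
force: [-1.4, -0.5, -0.8]
grip_width: 27.2
```

{"name": "jog_arm", "arguments": {"motion": "1 0 0.0006 0.001 0; 1 0 0 0 0"}}

```text
time: 9.4
eef_pos: [512.6, 41.6, 129.4]
tcp_rot: [[0.333, 0.943, -0.001], [0.943, -0.333, 0.0], [-0.0, -0.001, -1.0]]
force: [-4.7, -1.4, 1.9]
grip_width: 27.0
```

{"name": "jog_arm", "arguments": {"motion": "1 0 -0.001 -0.0005 0; 0.5 0 0 0 0; 0.5 0 0 0 0; 0.5 0 0 0 0"}}

```text
time: 9.8
eef_pos: [513.0, 42.7, 130.2]
tcp_rot: [[0.333, 0.943, 0.002], [0.943, -0.333, 0.001], [0.001, 0.002, -1.0]]
force: [0.7, 0.1, 0.3]
grip_width: 42.7
```

```bash
python3 - <<'E'
from h import *
from cell import cams
s=st()
c=cams.camera("side");cv2.imwrite("pics/s7.png",cv2.resize(c["pixels"][140:220,220:300,::-1],(600,600),interpolation=cv2.INTER_CUBIC))
E
```

```text
t 9.8 pos [513.03  42.65 130.25] F [0.68 0.13 0.35] T [ 0.04 -0.    0.02] w 42.7 q [-0.46  0.28  0.35  1.98 -0.12  0.9   1.18]
```

View pics/s7.png

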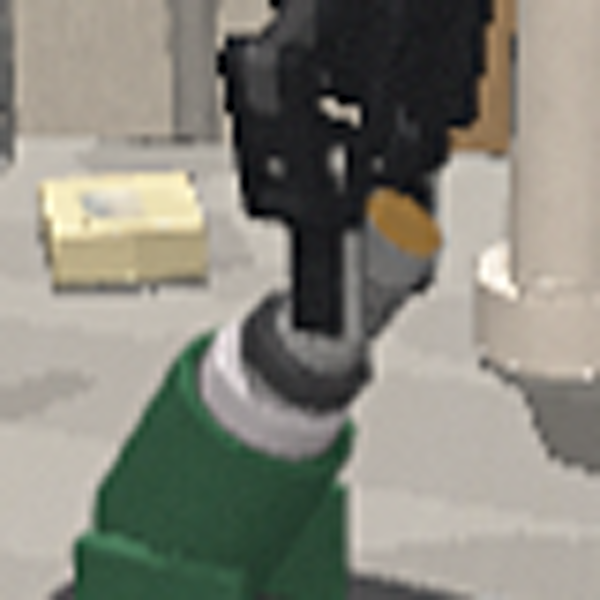

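{"name": "jog_arm", "arguments": {"motion": "0.5 0 0 -0.02 0; 0.4 0 0 -0.03 0; 0 0 0 -0.03 0; 0 0 0 -0.03 0; 0 -0.036 0.0066 0 0; 0 -0.036 0.0066 0 0; 0 -0.037 0.0066 0 0; 0 -0.037 0.0066 0 0; 0 -0.037 0.0066 0 0; 0 -0.037 0.0066 0 0; 0 -0.036 0.0066 0 0; 0 -0.036 0.0066 0 0", "force": 40}}

```text
time: 11.05
eef_pos: [464.5, -252.2, 240.1]
tcp_rot: [[0.333, 0.943, 0.002], [0.943, -0.333, -0.0], [0.0, 0.001, -1.0]]
force: [-0.3, 0.2, 0.5]
grip_width: 85.6
```

{"name": "jog_arm", "arguments": {"motion": "0 0 0 0 0; 0 0 0 0 0; 0 0 0 0 0"}}

```text
time: 11.35
eef_pos: [465.1, -249.5, 239.6]
tcp_rot: [[0.332, 0.943, 0.0], [0.943, -0.332, 0.001], [0.001, 0.0, -1.0]]
force: [0.0, 0.4, -0.7]
grip_width: 84.9
```

```bash
python3 - <<'E'
from h import *
from cell import cams
import pickle
s=st();R=s["tcp_rot"]
d=np.array([465.4,-250.8,0])-s["eef_pos"];print("delta tool",R.T@d)
t=cams.camera("top");c=cams.camera("side");w=cams.camera("wrist");pickle.dump((t,c,w),open("c8.pkl","wb"))
# arbor top from side + top, tamper top from wrist
for nm,k,b in(("side",c,(225,300,140,210)),("top",t,(225,275,180,225))):
    p=cv2.cvtColor(k["pixels"],cv2.COLOR_RGB2HSV).astype(int)
    m=(p[...,0]>8)&(p[...,0]<25)&(p[...,1]>130)&(p[...,2]>90);mm=np.zeros_like(m);mm[b[2]:b[3],b[0]:b[1]]=1;m&=mm
    if m.any():cc,s_,_=blob(m);print(nm,cc,s_,plane(k,*cc,165.7))
g=w["pixels"].astype(int);print("pred tamper top px",wproj(w,(465.4,-250.8,194)))
m=(g.min(-1)>150);mm=np.zeros_like(m);u,v=wproj(w,(465.4,-250.8,194)).astype(int);mm[v-50:v+50,u-60:u+60]=1
cc,s_,l=blob(m&mm);print(cc,s_)
E
```

```text
t 11.35 pos [ 465.09 -249.52  239.64] F [ 0.03  0.37 -0.65] T [ 0.03 -0.04  0.01] w 84.9 q [-0.1   0.2   0.59  1.83 -0.12  1.15  1.77]
delta tool [ -1.32   0.7  239.64]
side [273.27 169.27] [269 166   9   8  41] [500.83  47.6  165.7 ]
top [240.1  212.31] [236 209   9   8  58] [499.29  46.67 165.7 ]
pred tamper top px [256.72 213.41]
[253.49 216.13] [ 223  189   60   53 2277]
```

{"name": "jog_arm", "arguments": {"motion": "0 -0.001 0.0007 0.03 0; 0 0 0 0.035 0; 0 0 0 0.025 0; 0 0 0 0.0115 0; 1 0 0 0 0; 1 0 0 0 0; 1 0 0 0 0; 1 0 0 0 0", "force": 25}}

```text
time: 12.3
eef_pos: [465.9, -252.6, 139.8]
tcp_rot: [[0.333, 0.943, 0.003], [0.943, -0.333, -0.001], [0.0, 0.003, -1.0]]
force: [-0.5, -0.9, 2.8]
grip_width: 39.6
```

```bash
python3 - <<'E'
from h import *
st()
E
```

```text
t 12.3 pos [ 465.89 -252.62  139.83] F [-0.54 -0.86  2.85] T [-0.    0.04  0.  ] w 39.6 q [-0.05  0.32  0.56  1.94 -0.21  0.94  1.84]
```

{"name": "jog_arm", "arguments": {"motion": "1 0 0 0.002 0; 1 0 -0.007 -0.0014 0; 1 0 -0.007 -0.001 0; 1 0 -0.007 -0.0007 0; 1 0 -0.007 -0.0004 0; 1 0 0 0 0", "force": 22}}

```text
time: 12.9
eef_pos: [440.0, -243.5, 141.8]
tcp_rot: [[0.334, 0.943, 0.006], [0.943, -0.334, -0.001], [0.001, 0.006, -1.0]]
force: [2.5, -0.4, 7.6]
grip_width: 40.1
```

```bash
cat >> h.py <<'E'
def tilt(c,G,lat):
    """tamper stem axis from the side view: white pixels near the hand, returns image slope and predictions"""
    P=lambda X:(lambda p:np.array([c["fx"]*p[0]/p[2]+c["cx"],c["fy"]*p[1]/p[2]+c["cy"]]))(c["R"]@np.array(X,float)+c["t"])
    out=[]
    for th in range(0,41,5):
        a=lat*np.sin(np.radians(th));a=a+np.array([0,0,np.cos(np.radians(th))]);f=G-a*137;out.append((th,P(f)))
    return out
E
python3 - <<'E'
from h import *
from cell import cams
s=st();R=s["tcp_rot"];c=cams.camera("side");G=s["eef_pos"]+[0,0,19]
for th,f in tilt(c,G,-R[:,1]):print(th,f)
p=c["pixels"].astype(int);cv2.imwrite("pics/s9.png",cv2.resize(c["pixels"][110:210,260:360,::-1],(600,600)))
m=(p.min(-1)>120)&(np.ptp(p,axis=-1)<40)
u0,v0=tilt(c,G,-R[:,1])[3][1].astype(int)
for v in range(v0-50,v0+30,6):
    r=np.where(m[v,u0-40:u0+40])[0]+u0-40;print(v,r.min() if len(r) else None,r.max() if len(r) else None,len(r))
E
```

```text
t 12.9 pos [ 439.97 -243.48  141.77] F [ 2.54 -0.4   7.63] T [-0.25 -0.59 -0.03] w 40.1 q [-0.07  0.26  0.57  2.   -0.18  0.92  1.83]
0 [302.94 180.58]
5 [299.21 179.71]
10 [295.55 178.53]
15 [291.99 177.05]
20 [288.54 175.28]
25 [285.23 173.25]
30 [282.08 170.96]
35 [279.09 168.43]
40 [276.31 165.67]
127 251 313 27
133 251 312 26
139 251 311 27
145 251 309 32
151 251 308 37
157 251 313 38
163 251 330 80
169 251 330 72
175 251 330 65
181 251 330 63
187 251 330 58
193 251 330 54
199 255 330 52
205 266 330 37
```

View pics/s9.png

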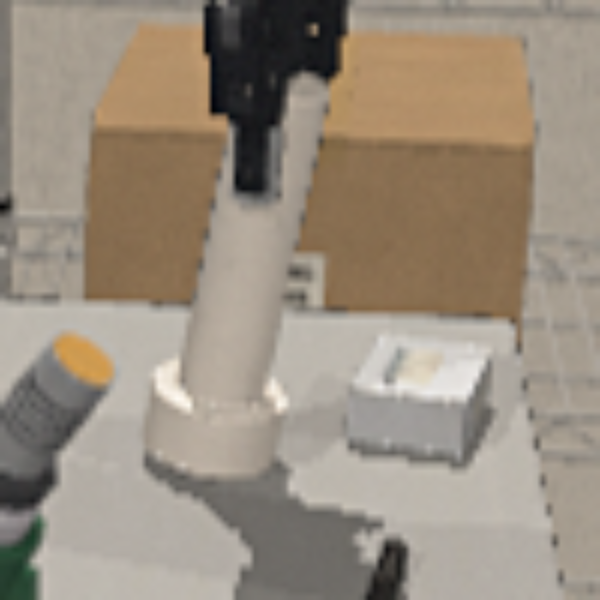

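{"name": "jog_arm", "arguments": {"motion": "1 0 -0.0071 -0.0001 0; 1 0 -0.0071 0.0002 0; 1 0 -0.0071 0.0005 0; 1 0 -0.0070 0.0008 0; 1 0 -0.007 0.0012 0; 1 0 -0.0069 0.0014 0; 1 0 -0.0069 0.0018 0; 1 0 -0.0068 0.002 0; 1 0 0 0 0"}}

```text
time: 13.85
eef_pos: [383.6, -223.2, 131.2]
tcp_rot: [[0.333, 0.943, -0.003], [0.943, -0.333, 0.002], [0.001, -0.003, -1.0]]
force: [-0.5, -0.1, 3.0]
grip_width: 40.0
```

```bash
python3 - <<'E'
from h import *
from cell import cams
s=st();R=s["tcp_rot"];c=cams.camera("side");G=s["eef_pos"]+[0,0,19]
print(R.T@s["force"],G@R)
# where the foot should be if edge fixed; measure foot lateral extent from the pixel mask
for th,f in tilt(c,G,-R[:,1])[4:8]:print(th,f)
import pickle;pickle.dump((s,c),open("c10.pkl","wb"))
g=cv2.cvtColor(c["pixels"],cv2.COLOR_RGB2GRAY)
p=c["pixels"].astype(int);m=(p.min(-1)>125)&(p[...,0]-p[...,2]>8)&(p[...,0]-p[...,2]<45)
for v in range(140,192,4):
    r=np.where(m[v,265:325])[0]+265;print(v,r.tolist()[:1],r.tolist()[-1:],len(r))
E
```

```text
t 13.85 pos [ 383.59 -223.19  131.15] F [-0.52 -0.06  3.  ] T [-0.23 -0.05 -0.06] w 40.0 q [-0.1   0.17  0.59  2.13 -0.12  0.88  1.79]
[-0.23 -0.47 -3.  ] [ -82.4   435.57 -151.63]
20 [306.99 182.17]
25 [303.56 180.11]
30 [300.31 177.79]
35 [297.25 175.23]
140 [265] [318] 13
144 [265] [318] 15
148 [265] [318] 18
152 [268] [324] 34
156 [265] [321] 36
160 [265] [318] 42
164 [265] [324] 56
168 [265] [321] 45
172 [280] [321] 40
176 [277] [317] 40
180 [274] [316] 43
184 [271] [317] 46
188 [270] [324] 36
```

{"name": "jog_arm", "arguments": {"motion": "1 0 0 0 0; 1 0 0 -0.01 0; 1 0 0.004 -0.03 0; 1 0 0.009 -0.036 0; 1 0 0.009 -0.038 0; 1 0 0.009 -0.038 0; 1 0 0.009 -0.037 0; 1 0 0 0 0; 1 0 0 0 0", "force": 90}}

```text
time: 14.8
eef_pos: [422.4, -236.7, 320.1]
tcp_rot: [[0.333, 0.943, -0.003], [0.943, -0.333, 0.001], [0.0, -0.003, -1.0]]
force: [-1.3, 0.6, -5.3]
grip_width: 39.2
```

{"name": "jog_arm", "arguments": {"motion": "1 0.02 -0.005 0 0; 1 0.034 -0.01 0 0; 1 0.034 -0.01 0 0; 1 0.034 -0.01 0 0; 1 0.034 -0.01 0 0; 1 0.034 -0.01 0 0; 1 0.034 -0.01 0 0; 1 0.034 -0.01 0 0; 1 0.024 -0.008 0 0; 1 0.012 -0.005 0 0; 1 0 0 0 0; 1 0 0 0 0"}}

```text
time: 16.0
eef_pos: [437.6, 67.3, 319.9]
tcp_rot: [[0.335, 0.942, -0.002], [0.942, -0.335, -0.002], [-0.003, -0.002, -1.0]]
force: [-0.6, -0.7, -4.3]
grip_width: 39.1
```

```bash
cat >> h.py <<'E'
def tamper(c,s):
    """stem axis tilt (deg) and foot height by depth points around the grasp, tool axes"""
    R=s["tcp_rot"];G=s["eef_pos"]-19*R[:,2];p=c["pixels"].astype(int)
    m=(p.min(-1)>80)&(np.ptp(p,axis=-1)<60)
    X=((cloud(c)-G)@R);X=X[m&(c["depth"]>0)]
    a0=np.array([0,.5,.866]);al=X@a0;per=np.linalg.norm(X-np.outer(al,a0),axis=1)
    st_=X[(al>35)&(al<110)&(per<32)];ft=X[(al>122)&(al<175)&(per<55)]
    u,S,V=np.linalg.svd(st_-st_.mean(0),full_matrices=False);a=V[0]*np.sign(V[0][2])
    print("stem n",len(st_),"axis",a,"tilt",np.degrees(np.arctan2(a[1],a[2])),"side",np.degrees(a[0]))
    if len(ft):print("foot n",len(ft),"max along axis",np.percentile(ft@a,[50,98,100]))
E
python3 - <<'E'
from h import *
from cell import cams
import pickle
s=st();c=cams.camera("side");pickle.dump((s,c),open("c11.pkl","wb"));tamper(c,s)
E
```

```text
t 16.0 pos [437.65  67.34 319.9 ] F [-0.56 -0.68 -4.32] T [0.02 0.21 0.03] w 39.1 q [-0.48 -0.04  0.22  1.87  0.01  1.32  0.97]
stem n 737 axis [-0.01  0.5   0.86] tilt 30.296372863669017 side -0.33055033370517034
foot n 587 max along axis [133.73 155.59 156.65]
```

{"name": "jog_arm", "arguments": {"motion": "1 0.001 -0.01 0 0; 1 0.001 -0.0134 0.004 0; 1 0 0 0.0105 0; 1 0 0 0.007 0; 1 0 0 0 0; 1 0 0 0 0; 1 0 0 0 0"}}

```text
time: 16.75
eef_pos: [417.4, 78.8, 299.7]
tcp_rot: [[0.334, 0.943, 0.001], [0.943, -0.334, 0.0], [0.0, 0.001, -1.0]]
force: [-0.0, -0.4, -3.8]
grip_width: 39.1
```

```bash
python3 - <<'E'
from h import *
from cell import cams
import pickle
s=st();c=cams.camera("side");pickle.dump((s,c),open("c12.pkl","wb"));tamper(c,s)
R=s["tcp_rot"];G=s["eef_pos"]-19*R[:,2];a=-R[:,1]*.5+np.array([0,0,.866]);f=G-156.5*a
k=c;p=cv2.cvtColor(k["pixels"],cv2.COLOR_RGB2HSV).astype(int)
m=(p[...,0]>8)&(p[...,0]<25)&(p[...,1]>130)&(p[...,2]>60);m[:140]=0;m[210:]=0;m[:,:225]=0;m[:,300:]=0
if m.any():
  cc,s_,_=blob(m);A=plane(k,*cc,165.5);print("arbor top",cc,s_,A);print("foot",f,"d tool",R.T@(A-f),"axial gap",(f-A)@a)
E
```

```text
t 16.75 pos [417.4   78.82 299.75] F [-0.02 -0.38 -3.79] T [0.03 0.14 0.  ] w 39.1 q [-0.5  -0.07  0.2   1.94  0.01  1.27  0.93]
stem n 741 axis [-0.01  0.51  0.86] tilt 30.519937425687612 side -0.6036994660204831
foot n 591 max along axis [133.39 155.32 157.4 ]
arbor top [273.17 170.67] [269 168   9   6  18] [500.22  55.64 165.5 ]
foot [491.15  52.72 183.26] d tool [ 5.77  7.56 17.77] axial gap 19.16276526487619
```

{"name": "jog_arm", "arguments": {"motion": "1 0 0.0025 0.0043 0; 1 0 0.0025 0.0043 0; 1 0 0.002 0.0035 0; 1 0 0 0 0; 1 0 0 0 0"}}

```text
time: 17.3
eef_pos: [423.6, 76.5, 287.2]
tcp_rot: [[0.333, 0.943, -0.0], [0.943, -0.333, -0.0], [-0.0, -0.0, -1.0]]
force: [-0.3, 0.4, -3.5]
grip_width: 39.1
```

{"name": "jog_arm", "arguments": {"motion": "1 0 0.0015 0.0026 0; 1 0 0 0 0"}}

```text
time: 17.5
eef_pos: [425.0, 76.0, 284.6]
tcp_rot: [[0.333, 0.943, -0.0], [0.943, -0.333, -0.0], [-0.0, -0.0, -1.0]]
force: [0.0, 0.2, -3.1]
grip_width: 38.6
```

{"name": "jog_arm", "arguments": {"motion": "1 0 0.0015 0.0026 0; 1 0 0.001 0.0017 0"}}

```text
time: 17.7
eef_pos: [427.4, 75.6, 281.1]
tcp_rot: [[0.333, 0.943, 0.0], [0.943, -0.333, 0.001], [0.001, -0.0, -1.0]]
force: [-4.9, 0.4, 4.3]
grip_width: 38.9
```

{"name": "jog_arm", "arguments": {"motion": "1 0 0.001 0.0017 0"}}

```text
time: 17.8
eef_pos: [428.4, 75.6, 280.2]
tcp_rot: [[0.333, 0.943, 0.001], [0.943, -0.333, 0.002], [0.002, 0.0, -1.0]]
force: [-5.3, 0.9, 8.7]
grip_width: 39.0
```

{"name": "jog_arm", "arguments": {"motion": "1 0 -0.004 -0.0069 0; 1 0 -0.0015 -0.0026 0; 1 0 0 0 0; 1 0 0 0 0"}}

```text
time: 18.2
eef_pos: [423.0, 76.6, 288.1]
tcp_rot: [[0.333, 0.943, 0.0], [0.943, -0.333, -0.0], [-0.0, 0.0, -1.0]]
force: [-0.2, 0.5, -4.1]
grip_width: 39.2
```

{"name": "jog_arm", "arguments": {"motion": "1 0 0.003 0.0052 0; 1 0 0.0025 0.0043 0; 1 0 0.001 0.0017 0; 1 0 0.001 0.0017 0"}}

```text
time: 18.6
eef_pos: [429.7, 74.8, 276.2]
tcp_rot: [[0.333, 0.943, -0.002], [0.943, -0.333, 0.001], [0.001, -0.002, -1.0]]
force: [-9.5, 1.6, 14.4]
grip_width: 39.0
```

{"name": "jog_arm", "arguments": {"motion": "1 0 0.001 0.0017 0"}}

```text
time: 18.7
eef_pos: [430.0, 75.0, 276.1]
tcp_rot: [[0.333, 0.943, -0.003], [0.943, -0.333, 0.002], [0.001, -0.004, -1.0]]
force: [-15.4, 1.7, 24.3]
grip_width: 39.0
```

{"name": "jog_arm", "arguments": {"motion": "1 0 -0.005 -0.0087 0; 1 0 -0.002 -0.0035 0; 1 0 0 0 0; 1 0 0 0 0"}}

```text
time: 19.1
eef_pos: [424.4, 75.9, 285.3]
tcp_rot: [[0.333, 0.943, -0.0], [0.943, -0.333, -0.0], [-0.001, -0.0, -1.0]]
force: [-1.1, 0.7, -4.6]
grip_width: 39.1
```

{"name": "jog_arm", "arguments": {"motion": "1 0 0.003 0.0052 0; 1 0 0.002 0.0035 0; 1 0 0.001 0.0017 0; 1 0 0 0 0"}}

```text
time: 19.5
eef_pos: [429.4, 74.5, 276.3]
tcp_rot: [[0.333, 0.943, -0.003], [0.943, -0.333, 0.001], [-0.0, -0.003, -1.0]]
force: [-6.0, 0.2, 5.6]
grip_width: 39.3
```

{"name": "jog_arm", "arguments": {"motion": "1 0 0.0006 0.001 0; 1 0 -0.004 -0.0069 0; 1 0 -0.0075 -0.0135 0; 1 0 -0.001 -0.013 0; 1 0 0.006 -0.011 0; 1 0 0.014 0 0; 1 0 0 0 0; 1 0 0 0 0"}}

```text
time: 20.3
eef_pos: [438.1, 70.9, 318.1]
tcp_rot: [[0.335, 0.942, -0.002], [0.942, -0.335, -0.001], [-0.001, -0.001, -1.0]]
force: [-0.5, 0.1, -3.5]
grip_width: 38.8
```

```bash
python3 - <<'E'
from h import *
from cell import cams
import pickle
s=st();c=cams.camera("side");t=cams.camera("top");pickle.dump((s,c),open("c13.pkl","wb"));tamper(c,s)
k=c;p=cv2.cvtColor(k["pixels"],cv2.COLOR_RGB2HSV).astype(int)
m=(p[...,0]>8)&(p[...,0]<25)&(p[...,1]>130)&(p[...,2]>60);m[:140]=0;m[210:]=0;m[:,:225]=0;m[:,300:]=0
cc,s_,_=blob(m);print("arbor top",cc,s_)
P=lambda X:(lambda p:np.array([c["fx"]*p[0]/p[2]+c["cx"],c["fy"]*p[1]/p[2]+c["cy"]]))(c["R"]@np.array(X,float)+c["t"])
for L in(62,64,70):print(L,P(np.array([537,33,108])+L*np.array([-.471,.167,.866])))
cv2.imwrite("pics/s13.png",cv2.resize(c["pixels"][140:220,220:300,::-1],(600,600),interpolation=cv2.INTER_CUBIC))
E
```

```text
t 20.3 pos [438.14  70.92 318.1 ] F [-0.54  0.1  -3.47] T [0.06 0.22 0.06] w 38.8 q [-0.49 -0.04  0.22  1.87  0.01  1.31  0.96]
stem n 740 axis [-0.01  0.5   0.86] tilt 30.158536757736766 side -0.34409933438385004
foot n 590 max along axis [134.16 155.51 156.91]
arbor top [270.24 169.46] [266 167   9   6  37]
62 [270.29 170.15]
64 [270.71 169.48]
70 [271.97 167.49]
```

View pics/s13.png

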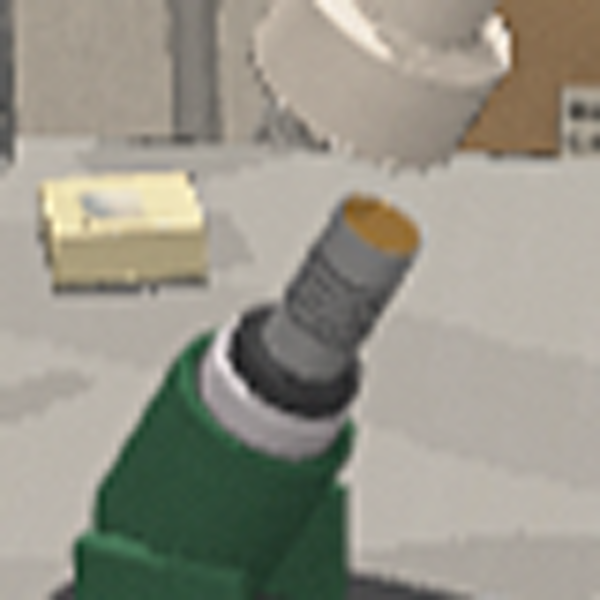

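{"name": "jog_arm", "arguments": {"motion": "1 -0.02 0.006 0 0; 1 -0.034 0.01 0 0; 1 -0.034 0.01 0 0; 1 -0.034 0.01 0 0; 1 -0.034 0.01 0 0; 1 -0.034 0.01 0 0; 1 -0.034 0.01 0 0; 1 -0.034 0.01 0 0; 1 -0.025 0.008 0 0; 1 -0.012 0.004 0 0; 1 0 0 0 0; 1 0 0 0 0"}}

```text
time: 21.6
eef_pos: [422.4, -235.0, 318.4]
tcp_rot: [[0.333, 0.943, -0.001], [0.943, -0.333, 0.001], [0.001, -0.001, -1.0]]
force: [-0.4, 0.4, -3.9]
grip_width: 38.8
```

{"name": "jog_arm", "arguments": {"motion": "1 0 -0.009 0.037 0; 1 0 -0.009 0.037 0; 1 0 -0.009 0.037 0; 1 0 -0.009 0.035 0; 1 0 -0.005 0.022 0; 1 0 0 0.009 0; 1 0 0 0 0; 1 0 0 0 0"}}

```text
time: 22.4
eef_pos: [385.6, -222.4, 143.0]
tcp_rot: [[0.332, 0.943, 0.003], [0.943, -0.332, -0.001], [0.0, 0.003, -1.0]]
force: [0.2, -0.3, -3.7]
grip_width: 39.2
```

```bash
python3 - <<'E'
from h import *
st()
E
```

```text
t 22.4 pos [ 385.6  -222.37  143.05] F [ 0.24 -0.27 -3.68] T [0.05 0.17 0.04] w 39.2 q [-0.13  0.15  0.61  2.12 -0.11  0.9   1.77]
```

{"name": "jog_arm", "arguments": {"motion": "1 0 0 0.006 0; 1 0 0 0.002 0; 1 0 0 0 0"}}

```text
time: 22.7
eef_pos: [384.0, -222.3, 133.9]
tcp_rot: [[0.333, 0.943, 0.0], [0.943, -0.333, 0.0], [0.0, 0.0, -1.0]]
force: [0.0, -0.2, -3.5]
grip_width: 38.9
```

{"name": "jog_arm", "arguments": {"motion": "1 0 0 0.002 0; 1 0 0 0 0"}}

```text
time: 22.9
eef_pos: [384.1, -222.4, 132.0]
tcp_rot: [[0.333, 0.943, 0.001], [0.943, -0.333, -0.0], [0.0, 0.001, -1.0]]
force: [-0.5, -0.3, -2.2]
grip_width: 39.2
```

{"name": "jog_arm", "arguments": {"motion": "1 0 0 0.0015 0; 1 0 0 0 0"}}

```text
time: 23.1
eef_pos: [384.3, -222.6, 131.5]
tcp_rot: [[0.334, 0.943, 0.001], [0.943, -0.334, 0.001], [0.001, 0.001, -1.0]]
force: [-3.0, 1.6, 5.9]
grip_width: 39.0
```

{"name": "jog_arm", "arguments": {"motion": "1 0 0 0 0; 1 0 0.0068 -0.002 0; 1 0 0.0067 -0.0017 0; 1 0 0.0068 -0.0014 0; 1 0 0.0069 -0.0011 0; 1 0 0.007 -0.0008 0; 1 0 0.0069 -0.0005 0; 1 0 0 0 0", "force": 22}}

```text
time: 23.9
eef_pos: [423.9, -236.4, 138.0]
tcp_rot: [[0.333, 0.943, 0.001], [0.943, -0.333, -0.001], [-0.001, 0.001, -1.0]]
force: [0.5, 0.6, -3.1]
grip_width: 38.8
```

```bash
cat >> h.py <<'E'
def tam2(c,s):
    R=s["tcp_rot"];G=s["eef_pos"]-19*R[:,2];p=c["pixels"].astype(int)
    m=(p.min(-1)>80)&(np.ptp(p,axis=-1)<60)&(c["depth"]>0);W=cloud(c)[m];W=W[W[:,2]>3];X=(W-G)@R
    a=np.array([0,.2,.98])
    for _ in range(8):
        al=X@a;per=np.linalg.norm(X-np.outer(al,a),axis=1);S=X[(al>35)&(al<112)&(per<34)]
        V=np.linalg.svd(S-S.mean(0),full_matrices=False)[2][0];a=V*np.sign(V[2])
    print("n",len(S),"tilt",np.degrees(np.arctan2(a[1],a[2])),np.degrees(a[0]))
E
python3 - <<'E'
from h import *
from cell import cams
s=st();tam2(cams.camera("side"),s)
E
```

```text
t 23.9 pos [ 423.9  -236.41  137.96] F [ 0.55  0.58 -3.15] T [0.08 0.14 0.04] w 38.8 q [-0.1   0.24  0.59  2.04 -0.17  0.91  1.82]
n 354 tilt 30.099319983238217 0.30184463091507224
```

{"name": "jog_arm", "arguments": {"motion": "1 0 0 -0.03 0; 1 0 0 -0.037 0; 1 0 0 -0.038 0; 1 0 0 -0.038 0; 1 0.01 0 -0.038 0; 1 0.03 0 -0.004 0; 1 0.035 0 0 0; 1 0.036 0 0 0; 1 0.036 0 0 0; 1 0.036 0 0 0; 1 0.036 0 0 0; 1 0.036 -0.005 0 0", "force": 60}}

```text
time: 25.15
eef_pos: [502.8, 7.1, 322.5]
tcp_rot: [[0.334, 0.943, -0.001], [0.943, -0.334, -0.0], [-0.0, -0.001, -1.0]]
force: [0.5, -0.5, -4.2]
grip_width: 39.2
```

{"name": "jog_arm", "arguments": {"motion": "1 0.035 -0.015 0 0; 1 0.034 -0.02 0 0; 1 0.034 -0.022 0 0; 1 0.034 -0.022 0 0; 1 0.034 -0.022 0 0; 1 0.034 -0.022 0 0; 1 0.034 -0.022 0 0; 1 0.028 -0.022 0 0; 1 0.01 -0.022 0 0; 1 0.002 -0.016 0 0; 1 0 -0.01 0 0; 1 0 0 0 0"}}

```text
time: 26.35
eef_pos: [391.7, 341.0, 322.6]
tcp_rot: [[0.331, 0.943, -0.001], [0.943, -0.331, -0.0], [-0.001, -0.001, -1.0]]
force: [0.7, -0.7, -3.9]
grip_width: 39.3
```

```bash
python3 - <<'E'
from h import *
from cell import cams
s=st();R=s["tcp_rot"];print("lat,s",s["eef_pos"]@R[:,:2])
import pickle
c=cams.camera("side");t=cams.camera("top");pickle.dump((c,t),open("c14.pkl","wb"));tam2(c,s)
# rack top outline from first top view
d=pickle.load(open("c0.pkl","rb"));k=d["top"];p=cv2.cvtColor(k["pixels"],cv2.COLOR_RGB2HSV).astype(int)
m=(p[...,0]>105)&(p[...,0]<130)&(p[...,1]>150)&(p[...,2]>60);mm=np.zeros_like(m);mm[170:225,130:190]=1
P=cloud(k);m&=mm&(P[...,2]>70)&(P[...,2]<82);X=P[m][:,:2];print(m.sum(),cv2.minAreaRect(X.astype(np.float32)))
Y=X@R[:2,:2];print("lat,s extents",np.percentile(Y,[1,99],axis=0))
E
```

```text
t 26.35 pos [391.72 340.99 322.63] F [ 0.72 -0.74 -3.89] T [0.05 0.13 0.02] w 39.3 q [-0.86  0.11  0.06  1.71 -0.01  1.33  0.44]
lat,s [451.39 256.23]
n 1565 tilt 30.347034147189618 -0.14182512112843013
384 ((547.4296264648438, 290.30584716796875), (71.46437072753906, 69.72525024414062), 67.10626220703125)
lat,s extents [[419.42 385.44]
 [490.99 455.37]]
```

{"name": "jog_arm", "arguments": {"motion": "1 0.003 0 0.02 0; 1 0 0 0.035 0; 1 0 0 0.037 0; 1 0 0 0.036 0; 1 0 0 0.022 0; 1 0 0 0.008 0; 1 0 0 0 0; 1 0 0.008 0 0; 1 0 0.008 0 0; 1 0 0.004 0 0; 1 0 0 0 0", "force": 20}}

```text
time: 27.55
eef_pos: [412.6, 338.3, 165.9]
tcp_rot: [[0.333, 0.943, -0.001], [0.943, -0.333, 0.003], [0.002, -0.002, -1.0]]
force: [-4.3, 3.1, -2.1]
grip_width: 39.1
```

{"name": "jog_arm", "arguments": {"motion": "1 0 0.005 0 0; 1 0 0.005 0 0; 1 0 0.005 0 0; 1 0 0 0 0"}}

```text
time: 27.95
eef_pos: [424.9, 333.9, 165.4]
tcp_rot: [[0.332, 0.943, -0.004], [0.943, -0.332, 0.002], [0.001, -0.005, -1.0]]
force: [-5.8, 3.4, -2.1]
grip_width: 39.4
```

```bash
python3 - <<'E'
from h import *
from cell import cams
s=st();R=s["tcp_rot"];print("lat,s",s["eef_pos"]@R[:,:2],R.T@s["force"]);tam2(cams.camera("side"),s)
E
```

```text
t 27.95 pos [424.85 333.94 165.37] F [-5.81  3.35 -2.12] T [1.06 1.97 0.07] w 39.4 q [-0.81  0.27  0.08  1.88 -0.03  1.    0.51]
lat,s [456.22 289.12] [ 1.23 -6.58  2.15]
n 1058 tilt 23.890248354068504 -0.2294941367916965
```

{"name": "jog_arm", "arguments": {"motion": "1 0 0.006 0 0; 1 0 0.006 0 0; 1 0 0.006 0 0; 1 0 0.006 0 0; 1 0 0.006 0 0; 1 0 0.006 0 0; 1 0 0.006 0 0; 1 0 0.006 0 0; 1 0 0.006 0 0; 1 0 0 0 0"}}

```text
time: 29.0
eef_pos: [477.5, 314.6, 165.3]
tcp_rot: [[0.333, 0.943, -0.001], [0.943, -0.333, 0.001], [0.001, -0.002, -1.0]]
force: [-3.9, 2.3, -2.1]
grip_width: 39.2
```

```bash
python3 - <<'E'
from h import *
from cell import cams
s=st();R=s["tcp_rot"];print("lat,s",s["eef_pos"]@R[:,:2],R.T@s["force"]);tam2(cams.camera("side"),s)
E
```

```text
t 29.0 pos [477.54 314.58 165.28] F [-3.89  2.33 -2.13] T [0.64 1.41 0.  ] w 39.2 q [-0.74  0.32  0.1   1.8  -0.04  1.02  0.61]
lat,s [455.87 345.05] [ 0.9  -4.44  2.14]
n 1089 tilt 2.8507935332811343 -0.12930225135611112
```

{"name": "jog_arm", "arguments": {"motion": "1 0 0.004 0 0; 1 0 0.0035 0 0; 1 0 0 0 0; 1 0 -0.01 0 0; 1 0 -0.02 -0.01 0; 1 0 0 0 0; 1 0 0 0 0"}}

```text
time: 29.75
eef_pos: [457.7, 321.1, 175.4]
tcp_rot: [[0.332, 0.943, 0.003], [0.943, -0.332, -0.0], [0.001, 0.003, -1.0]]
force: [-0.1, 0.3, -4.3]
grip_width: 38.8
```

```bash
python3 - <<'E'
from h import *
from cell import cams
s=st();R=s["tcp_rot"];print("lat,s",s["eef_pos"]@R[:,:2],R.T@s["force"]);tam2(cams.camera("side"),s)
E
```

```text
t 29.75 pos [457.75 321.12 175.36] F [-0.07  0.33 -4.34] T [ 0.01 -0.03 -0.  ] w 38.8 q [-0.77  0.29  0.09  1.83 -0.03  1.03  0.57]
lat,s [455.15 325.58] [ 0.28 -0.19  4.34]
n 1145 tilt 1.4661860702140694 -0.04513665594852471
```

{"name": "jog_arm", "arguments": {"motion": "1 0 0 -0.03 0; 1 0 0 -0.038 0; 1 0 0 -0.04 0; 1 -0.01 0.01 -0.035 0; 1 -0.03 0.013 -0.012 0; 1 -0.034 0.013 0 0; 1 -0.034 0.013 0 0; 1 -0.034 0.013 0 0; 1 -0.034 0.013 0 0; 1 -0.034 0.013 0 0; 1 -0.034 0.013 0 0; 1 -0.034 0.013 0 0", "force": 40}}

```text
time: 31.0
eef_pos: [471.9, 18.2, 329.7]
tcp_rot: [[0.335, 0.942, 0.001], [0.942, -0.335, -0.001], [-0.001, 0.001, -1.0]]
force: [-0.2, -0.1, -3.8]
grip_width: 38.7
```

{"name": "jog_arm", "arguments": {"motion": "1 -0.034 0.013 0 0; 1 -0.034 0.013 0 0; 1 -0.034 0.013 0 0; 1 -0.034 0.013 0 0; 1 -0.034 0.013 0 0; 1 -0.034 0.013 0 0; 1 -0.034 0.013 0 0; 1 -0.017 0.005 0 0; 1 -0.006 0 0 0; 1 0 0 0 0; 1 0 0 0 0"}}

```text
time: 32.1
eef_pos: [475.5, -255.4, 329.6]
tcp_rot: [[0.332, 0.943, -0.0], [0.943, -0.332, 0.001], [0.001, -0.0, -1.0]]
force: [-0.1, 1.3, -4.6]
grip_width: 39.3
```

```bash
python3 - <<'E'
from h import *
s=st();R=s["tcp_rot"];print("lat,s",s["eef_pos"]@R[:,:2],"d",R.T@(np.array([465.4,-250.8,137])-s["eef_pos"]))
E
```

```text
t 32.1 pos [ 475.46 -255.44  329.61] F [-0.06  1.32 -4.59] T [ 0.05  0.02 -0.03] w 39.3 q [-0.12  0.16  0.62  1.67 -0.1   1.34  1.74]
lat,s [-82.83 533.15] d [  0.85 -10.95 192.62]
```

{"name": "jog_arm", "arguments": {"motion": "1 0.001 -0.005 0.025 0; 1 0 -0.005 0.037 0; 1 0 0 0.04 0; 1 0 0 0.04 0; 1 0 0 0.03 0; 1 0 0 0.012 0; 1 0 0 0 0; 1 0 0 0 0; 1 0 0 0.003 0; 1 0 0 0 0", "force": 25}}

```text
time: 33.1
eef_pos: [467.0, -252.7, 144.0]
tcp_rot: [[0.333, 0.943, 0.002], [0.943, -0.333, -0.0], [0.0, 0.002, -1.0]]
force: [-0.0, 0.3, -3.8]
grip_width: 39.1
```

{"name": "jog_arm", "arguments": {"motion": "1 0 0 0.002 0; 1 0 0 0.002 0; 1 0 0 0 0", "force": 20}}

```text
time: 33.4
eef_pos: [466.8, -252.7, 139.5]
tcp_rot: [[0.333, 0.943, 0.001], [0.943, -0.333, -0.0], [0.0, 0.001, -1.0]]
force: [0.4, 1.3, -0.3]
grip_width: 38.9
```

{"name": "jog_arm", "arguments": {"motion": "1 0 0 0.001 0; 1 0 0 0.001 0; 1 0 0 0 0"}}

```text
time: 33.7
eef_pos: [467.8, -253.1, 139.2]
tcp_rot: [[0.333, 0.943, 0.004], [0.943, -0.333, -0.0], [0.001, 0.003, -1.0]]
force: [-0.4, 1.1, 11.5]
grip_width: 39.2
```

```bash
python3 - <<'E'
from h import *
from cell import cams
s=st();tam2(cams.camera("side"),s)
E
```

```text
t 33.7 pos [ 467.83 -253.1   139.24] F [-0.39  1.14 11.46] T [ 0.53  0.58 -0.01] w 39.2 q [-0.06  0.32  0.58  1.94 -0.22  0.94  1.85]
n 371 tilt 1.0015254355203984 -0.040243471637218316
```

{"name": "jog_arm", "arguments": {"motion": "1 0 0 -0.0015 0; 0.6 0 0 0 0; 0.3 0 0 0 0; 0 0 0 0 0; 0 0 0 0 0; 0 0 0 0 0; 0 0 0 0 0"}}

```text
time: 34.45
eef_pos: [466.0, -252.4, 138.2]
tcp_rot: [[0.333, 0.943, -0.0], [0.943, -0.333, 0.0], [0.0, -0.0, -1.0]]
force: [-0.2, 0.3, 0.5]
grip_width: 85.5
```

```bash
python3 - <<'E'
from h import *
from cell import cams
s=st();tam2(cams.camera("side"),s)
E
```

```text
t 34.45 pos [ 466.02 -252.39  138.2 ] F [-0.17  0.28  0.53] T [-0.02 -0.03 -0.01] w 85.5 q [-0.06  0.32  0.58  1.94 -0.22  0.94  1.85]
n 362 tilt -1.3486550008528972 -0.6590163635286687
```

{"name": "jog_arm", "arguments": {"motion": "0 0 0 -0.02 0; 0 0 0 -0.035 0; 0 0 0 -0.035 0; 0 0 0 -0.017 0; 0 0 0 0 0"}}

```text
time: 35.0
eef_pos: [467.7, -253.4, 248.1]
tcp_rot: [[0.333, 0.943, 0.006], [0.943, -0.333, -0.002], [0.0, 0.006, -1.0]]
force: [0.3, -0.0, -0.1]
grip_width: 85.7
```

```bash
python3 - <<'E'
from h import *
from cell import cams
s=st();R=s["tcp_rot"];t=cams.camera("top");c=cams.camera("side")
for nm,k,b in(("side",c,(225,300,140,210)),("top",t,(225,275,180,225))):
    p=cv2.cvtColor(k["pixels"],cv2.COLOR_RGB2HSV).astype(int)
    m=(p[...,0]>8)&(p[...,0]<25)&(p[...,1]>130)&(p[...,2]>90);mm=np.zeros_like(m);mm[b[2]:b[3],b[0]:b[1]]=1;m&=mm
    cc,s_,_=blob(m);A=plane(k,*cc,161.7);a=np.array([-.471,.167,.866]);G=A-22*a
    print(nm,cc,s_,A,"G",G,"move",R.T@(G-[0,0,19]-s["eef_pos"]))
X=cloud(t);x=X[(X[...,2]>180)&(X[...,2]<200)&(np.hypot(X[...,0]-466,X[...,1]+251)<45)];print("tamper",len(x),x.mean(0) if len(x) else 0)
E
```

```text
t 35.0 pos [ 467.75 -253.43  248.12] F [ 0.3  -0.03 -0.08] T [0.01 0.02 0.03] w 85.7 q [-0.12  0.2   0.62  1.81 -0.13  1.16  1.77]
side [270.05 169.45] [266 166  10   7  42] [508.8   39.14 161.7 ] G [519.16  35.47 142.65] move [289.47 -48.55 124.32]
top [241.25 209.8 ] [237 206   9   9  59] [506.33  43.72 161.7 ] G [516.69  40.04 142.65] move [292.95 -52.4  124.29]
tamper 80 [ 457.87 -243.2   193.5 ]
```

{"name": "jog_arm", "arguments": {"motion": "0 0.025 -0.0055 0 0; 0 0.036 -0.006 0 0; 0 0.036 -0.006 0 0; 0 0.036 -0.006 0 0; 0 0.036 -0.006 0 0; 0 0.036 -0.006 0 0; 0 0.036 -0.006 0 0; 0 0.0315 -0.006 0 0; 0 0.02 -0.003 0 0; 0 0 0 0 0; 0 0 0 0 0; 0 0 0 0 0"}}

```text
time: 36.3
eef_pos: [515.3, 38.3, 244.6]
tcp_rot: [[0.336, 0.942, -0.002], [0.942, -0.336, -0.001], [-0.001, -0.001, -1.0]]
force: [0.2, 1.2, -0.2]
grip_width: 85.1
```

```bash
python3 - <<'E'
from h import *
from cell import cams
s=st();R=s["tcp_rot"];print("lat,s",s["eef_pos"]@R[:,:2]);w=cams.camera("wrist")
hs=cv2.cvtColor(w["pixels"],cv2.COLOR_RGB2HSV).astype(int);m=(hs[...,0]>8)&(hs[...,0]<25)&(hs[...,1]>130)&(hs[...,2]>90);m[:150]=0;m[:,:200]=0;m[:,320:]=0
cc,s_,_=blob(m);A=wplane(w,*cc,161.7);print(cc,s_,A,"lat,s",A@R[:,:2])
E
```

```text
t 36.3 pos [515.34  38.27 244.6 ] F [ 0.22  1.18 -0.22] T [-0.02  0.   -0.01] w 85.1 q [-0.52  0.16  0.41  1.84 -0.07  1.16  1.14]
lat,s [208.64 472.32]
[258.73 182.89] [245 169  29  29 647] [506.61  41.45 161.7 ] lat,s [208.84 463.13]
```

{"name": "jog_arm", "arguments": {"motion": "0 0 0.002 0.025 0; 0 0 0 0.035 0; 0 0 0 0.035 0; 0 0 0 0.019 0; 0 0 0 0.006 0; 0 0 0 0 0; 1 0 0 0 0; 1 0 0 0 0; 1 0 0 0 0; 1 0 0 0 0; 1 0 0 0 0", "force": 30}}

```text
time: 37.45
eef_pos: [518.2, 39.5, 126.1]
tcp_rot: [[0.333, 0.943, 0.001], [0.943, -0.333, 0.0], [0.001, 0.001, -1.0]]
force: [-1.2, -0.6, 3.1]
grip_width: 27.2
```

```bash
python3 - <<'E'
from h import *
s=st();R=s["tcp_rot"];print("lat,s",s["eef_pos"]@R[:,:2],R.T@s["force"])
E
```

```text
t 37.45 pos [518.21  39.48 126.12] F [-1.24 -0.59  3.07] T [-0.03  0.18 -0.  ] w 27.2 q [-0.48  0.3   0.39  1.97 -0.14  0.9   1.21]
lat,s [209.94 475.55] [-0.97 -0.97 -3.07]
```

Gripped. Raise the grip force and pull gently along the axis in small steps.

{"name": "jog_arm", "arguments": {"motion": "1 0 0 0 0; 1 0 -0.0005 -0.0009 0; 1 0 -0.0005 -0.0009 0; 1 0 0 0 0", "force": 70}}

```text
time: 37.85
eef_pos: [517.7, 39.6, 127.0]
tcp_rot: [[0.333, 0.943, 0.002], [0.943, -0.333, -0.0], [0.0, 0.002, -1.0]]
force: [4.2, -0.0, -6.3]
grip_width: 26.1
```

{"name": "jog_arm", "arguments": {"motion": "1 0 -0.0005 -0.0009 0; 1 0 -0.0005 -0.0009 0; 1 0 0 0 0"}}

```text
time: 38.15
eef_pos: [516.6, 40.0, 129.0]
tcp_rot: [[0.333, 0.943, 0.002], [0.943, -0.333, -0.0], [0.0, 0.002, -1.0]]
force: [5.1, -2.2, -6.3]
grip_width: 26.4
```

```bash
python3 - <<'E'
from h import *
s=st();R=s["tcp_rot"];print("lat,s",s["eef_pos"]@R[:,:2],R.T@s["force"])
E
```

```text
t 38.15 pos [516.59  40.02 128.97] F [ 5.1  -2.24 -6.3 ] T [-0.26 -1.13 -0.03] w 26.4 q [-0.49  0.29  0.39  1.97 -0.14  0.9   1.2 ]
lat,s [209.94 473.91] [-0.41  5.54  6.31]
```

{"name": "jog_arm", "arguments": {"motion": "1 0 -0.0005 -0.0009 0; 1 0 -0.0005 -0.0009 0; 1 0 0 0 0; 1 0 0 0 0"}}

```text
time: 38.55
eef_pos: [515.7, 40.3, 130.6]
tcp_rot: [[0.333, 0.943, 0.002], [0.943, -0.333, -0.0], [0.0, 0.002, -1.0]]
force: [5.8, -1.0, -7.1]
grip_width: 26.5
```

```bash
python3 - <<'E'
from h import *
from cell import cams
s=st();R=s["tcp_rot"];print("lat,s",s["eef_pos"]@R[:,:2],R.T@s["force"])
import pickle;c=cams.camera("side");pickle.dump(c,open("c20.pkl","wb"))
cv2.imwrite("pics/s20.png",cv2.resize(c["pixels"][140:220,220:300,::-1],(600,600),interpolation=cv2.INTER_CUBIC))
E
```

```text
t 38.55 pos [515.72  40.32 130.6 ] F [ 5.85 -1.04 -7.09] T [-0.23 -1.3  -0.01] w 26.5 q [-0.49  0.29  0.39  1.97 -0.13  0.91  1.2 ]
lat,s [209.87 473.05] [0.97 5.85 7.1 ]
```

{"name": "jog_arm", "arguments": {"motion": "1 0 0.0008 0.0013 0; 1 0 0.0008 0.0013 0; 1 0 0.0008 0.0013 0; 1 0 0.0005 0.0009 0; 1 0 0 0 0; 1 0 0 0 0"}}

```text
time: 39.2
eef_pos: [518.0, 39.6, 126.4]
tcp_rot: [[0.333, 0.943, 0.001], [0.943, -0.333, 0.0], [0.0, 0.0, -1.0]]
force: [2.7, -1.5, 0.8]
grip_width: 26.4
```

```bash
python3 - <<'E'
from h import *
s=st();R=s["tcp_rot"];print("lat,s",s["eef_pos"]@R[:,:2],R.T@s["force"])
E
```

```text
t 39.2 pos [517.98  39.56 126.42] F [ 2.69 -1.54  0.84] T [-0.29 -0.66  0.03] w 26.4 q [-0.48  0.3   0.39  1.97 -0.14  0.9   1.21]
lat,s [209.97 475.24] [-0.55  3.05 -0.84]
```

{"name": "jog_arm", "arguments": {"motion": "1 0 0 0 0; 0.6 0 0 0 0; 0.4 0 0 0 0; 0.2 0 0 0 0; 0 0 0 0 0; 0 0 0 0 0; 0 0 0 -0.02 0; 0 0 0 -0.035 0; 0 0 0 -0.04 0; 0 0 0 -0.04 0; 0 0 0 -0.02 0; 0 0 0 0 0", "force": 30}}

```text
time: 40.4
eef_pos: [519.8, 39.7, 284.5]
tcp_rot: [[0.333, 0.943, 0.007], [0.943, -0.333, 0.002], [0.004, 0.006, -1.0]]
force: [0.3, 0.0, -0.6]
grip_width: 85.3
```

```bash
python3 - <<'E'
from h import *
from cell import cams
import pickle
s=st();c=cams.camera("side");t=cams.camera("top")
p=cv2.cvtColor(c["pixels"],cv2.COLOR_RGB2HSV).astype(int)
m=(p[...,0]>8)&(p[...,0]<25)&(p[...,1]>130)&(p[...,2]>90);mm=np.zeros_like(m);mm[140:210,225:300]=1
print("arbor top px",blob(m&mm)[0],"(home before: 270.05 169.45)")
a=pickle.load(open("c0.pkl","rb"))["side"]["pixels"].astype(int);d=np.abs(a-c["pixels"].astype(int)).max(-1)>40
n,l,S,C=cv2.connectedComponentsWithStats(d.astype(np.uint8));print([(S[i].tolist()) for i in range(1,n) if S[i,4]>15])
b=c["pixels"][:,:,::-1];cv2.imwrite("pics/end.png",cv2.resize(b[100:290,130:370],(758,600)))
E
```

```text
t 40.4 pos [519.79  39.7  284.53] F [ 0.33  0.05 -0.64] T [ 0.04  0.01 -0.02] w 85.3 q [-0.53  0.13  0.41  1.78 -0.06  1.23  1.13]
arbor top px [270.13 169.45] (home before: 270.05 169.45)
[[248, 0, 39, 18, 573], [470, 0, 42, 172, 1826], [243, 22, 44, 90, 2760], [287, 131, 2, 29, 38], [302, 132, 2, 20, 25], [250, 166, 26, 31, 382], [301, 173, 5, 6, 16], [219, 229, 25, 51, 883], [261, 247, 18, 8, 72], [258, 257, 125, 106, 6629], [488, 266, 21, 15, 114]]
```

View pics/end.png

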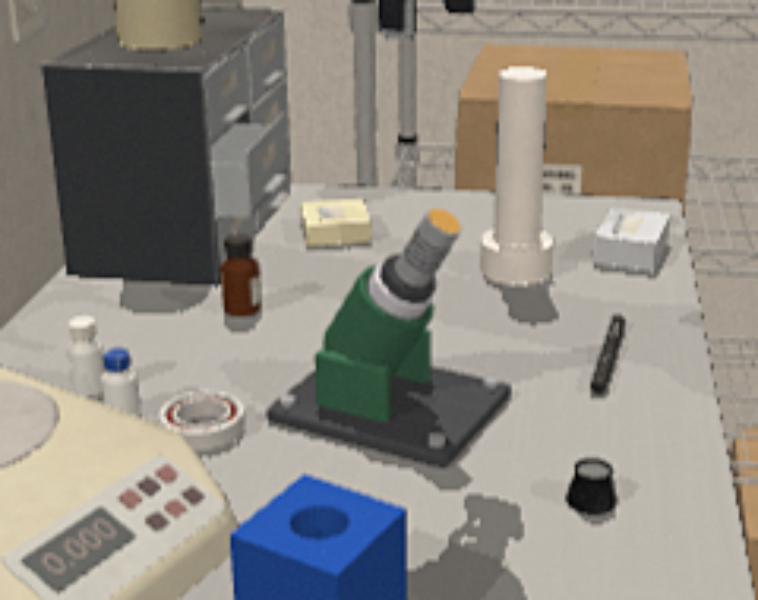

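```bash
python3 -c "
from cell import r
print(r.sign_off())"
```

```text
the job is handed in; nothing more can be done
None
```

The job is done and handed in at about 40 s of the 72 s allowed.

**What I did**
- **Setting the arbor:** The tool can only point down, so I tilted the arbor to about 30° in the jaws against the rack's hole rim. I then slid it into the socket. The resting touch read about 5.5 N along the axis, above the suggested 3 N but below the 8 N that might force it home.
- **Tapping:** I tilted the tamper on the bench to 30° (30.3° measured) and made three separate taps along the slope. The first was about 13 N and did not seat it. The second drove it home and peaked at about 32 N against the stop, higher than the 15–22 N needed. The third met a firm stop at the same place.
- **Returning the tamper:** Tilting it back on the bench failed because the foot slid. I righted it by pushing its foot gently (about 7 N) against the fixed rack instead, then stood it on its old spot.
- **Tug:** I pulled along the axis by about 5 mm and read about 9 N, so the arbor was locked and the sleeve rose. I then lowered it, let go and moved clear.

**Last checks**
- The arbor's end is at the same pixel as before the tug: (270.1, 169.5) against (270.1, 169.5).
- The last picture shows the flange flush on the face and the tamper upright. The bottle, bearing, loupe and marker are where they were.
- I compared the last side picture with the first. The difference regions match the arm, its shadows and the moved parts; I did not check each one separately.
- The top-view check of the tamper's position disagreed by about 10 mm; the arm was probably blocking part of that view.
- I viewed 13 pictures against the budget of 10.

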